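# Charge and stop the deburring drum

## Robot

A 6-joint arm with a two-finger parallel gripper is mounted at the origin on the work surface. World frame = base frame: x ahead of the robot, y to its left, z up, the work surface at z = 0. Lengths are in mm, angles in rad, forces in N, time in s.
With the tool pointing down it reaches from about 275 to 825 mm from the base axis. Payload 4.9 kg.
Tool frame: the origin (TCP) lies midway between the tips of the shut fingers; the grasp point (between the pads) lies bot.grasp_offset behind it (bot.grasp_offset is the distance from the TCP to the grasp point, in mm); z points along the fingers, y is the direction in which the jaws open and shut (so a half turn about z gives the same grasp; the last joint's range is limited). The gripper opens to 85 mm and grips with 20 to 120 N. Pads are 22 mm wide; open, the fingers measure 114 mm over their backs; the gripper's body (76 mm by 85 mm) begins 54 mm behind the grasp point. The pads swing forward as they close: fully open they stand 13 mm farther back than shut.
Start: joints at [-0.134, 0.326, -0.193, 1.052, 0, 1.437], TCP at [550.017, 0.009, 231.281] pointing down, gripper open.
Joint ranges: [-2.65, 2.65], [-0.97, 1.79], [-1.3, 1.35], [-1.93, 2.1], [-1.47, 1.37], [-3.14, 3.14]. Speed limits (rad/s): [2.57, 2.57, 3.14, 3.14, 3.14, 3.14].

## Interface

Orientations are given as a unit quaternion [x, y, z, w].
In Python, from bench import sensors, eyes, close_job, search_frame, landmark_of, bot gives the robot as it stands.
- The arm moves only by the tool step_arm, never from a script. Its argument "series" is a list of rows, each a list of 3 entries, a list of its own where there are three numbers: the shift along the world's x, y, z scaled (see below), then the turn, a rotation vector about the world's x, y, z scaled (see below), then the closure, from -1 (fully open) to 1 (shut). In form: [[[x, y, z], [wx, wy, wz], hand], ...]. A call has 1 to 20 rows; each row is the pose to reach, as a shift and turn from the pose commanded when the call began; what a row does not reach only later rows make up. The controller multiplies each number of a shift by 200 mm and each number of a turn by 1.5 rad. A row lasts 1/12 s, in which the tool goes at most 41.7 mm and 7.16 degrees, less where a joint would pass 70% of its speed; a pose out of reach is approached as far as the arm can. A call with a number of a shift or a turn outside -1 to 1 is refused whole. A call with a gripper value outside its range is refused whole. The fingers move at their own pace and stop on an object; "grip_force" is the grip in N (left out, the last holds). Time passes only in rows, so rows that repeat a pose let the fingers close. It gives the time, the measured TCP pose, the force and the opening at its end, in the units of the state.
- sensors.read_state(): the state, without advancing time (a new reading comes with each control period).
- eyes.camera(name): name is "scene" or "side" or "wrist"; returns a dict with "color" (384x512x3 uint8, red, green, blue), "fx", "fy", "cx", "cy" (pixels), "D" ([k1, k2, p1, p2, k3] as OpenCV has them; the pictures are not rectified), "pose" (4x4, takes a point from camera to world coordinates). Camera axes: x right, y up, looking along -z (the intrinsics and any distortion apply to the point x, -y, -z); pixel columns grow to the right and rows downward; lengths in mm; the calibration is good to about 2 mm. A picture is of the moment at which its call begins. There is no depth.
- close_job(): hands the job in, once; it reports no verdict.
Trained networks look in a picture, given as the dict that the camera call returned (one of the last four; its "shot" number tells which), for a name from the list of things; names that differ only in an ending like _2 or _b are one class to them, and where a whole thing is asked for, a point or a joint stands for the part that bears it (a point fixed in the world has none). Each returns a list of dicts, best first, with "conf" (0 to 1); they miss things now and then, are a little off and sometimes report something else, mostly with a low value. They report only what shows in the picture. A call takes as long as a camera call. They do not tell look-alikes from the thing itself.
- search_frame(picture, target): "at" ([x, y, z] in mm, in world coordinates, good to about 4 mm: the middle of the surface that is visible of it).
- landmark_of(picture, target): "at" ([x, y, z] in mm, in world coordinates, good to about 4 mm: a listed point, or the origin of a listed thing).
The state is a dict: "time_s": time; "joint_positions": joint angles; "qvel": joint speeds; "tau": joint torques, N m; "ee_pos": TCP position; "orientation": TCP orientation; "force": force on the tool from outside, world axes, zero at the start; "moment": the same for the moment, N m; "finger_gap": opening from 0.0 (shut) to 1.0 (fully open).
Only numpy, scipy, OpenCV 4.12 (cv2) and the standard library are available. Lean on these libraries where they do the work, as an engineer would, in place of code of your own. Each camera call takes 0.05 s, during which the arm holds its last target.

## Task

Tip all three steel hinge blocks from the sorter tray into the leaning deburring drum and put the tray back down flat on the bench. Then close the drum with the stopper that fits its neck: push it in firmly against its tight seal, without ramming it (the drum gives on its springs), until its flange sits flat on the rim all round, and let go. Leave the drum's lean as it was, and leave the smaller stopper and the bottle, mug, hammer and screwdriver where they are.

Things in the scene. Friction and masses are not known exactly. Their poses are not given: they have to be found in the camera images.
- tray: aluminium sorter tray, 170 long (x) by 88 wide (y); origin: centre of its underside. Floor 4 thick; walls 4 thick, 28 high at both sides and the back (+x); the front end (-x), the lip, is open, 85 from the origin; inner width 80. A bridge over the middle (top at z = 59) carries an upright black grip tab, 40 long (x), 12 thick (y), z = 59 to 102. About 0.28 kg
- part0: steel hinge block lying on the tray, 60 x 26 x 20 mm, about 0.08 kg; origin at the centre of its underside
- part1: second such block on the tray
- part2: third such block on the tray
- drum: grey plastic drum in a green stand (base 170 x 190 mm, uprights 155 high), leaning 0.25 to 0.55 rad on a stiff tilting joint; origin on the tilting axis (y), 135 above the bench. z runs along the drum to the mouth, which leans to the drum's -x side. Body 138 across, neck 120 outside, 112 inside, 35 long; bottom z = -75, rim z = 75. On springs: pushed, it sinks up to 32 along its axis
- drum_mouth (a point): centre of the drum's rim plane, axes as the drum's (z points out of the mouth). Three sprung seal pads stand 9 mm into the neck, 12 mm below the rim, and snap into the stopper's waist at the end; pushing the stopper home takes roughly 10 to 18 N, under which the drum sinks on its springs
- drum_in (a point): middle of the drum's inside, 95 mm below the rim plane, axes as the drum's
- stopper: the large black rubber stopper that fits the drum, standing on the bench; origin at the centre of its underside, z up its axis. Plug 90 across at the foot, widening to 102 at z = 18, waist 99 above; flange 120 across from z = 34 to 42; round steel grip 28 across from z = 42 to 88. Mass about 0.2 kg
- stopper_flange (a point): centre of the flange's underside (stopper z = 34), which lies on the rim plane when the stopper is home; axes as the stopper's
- small_stopper: a smaller stopper of the same make that belongs to another drum: plug 58 to 70 across, flange 86 across, same heights and grip; leave it alone
- oil: white plastic oil bottle, 60 across, 150 high, standing; origin at its underside; leave alone
- cup: steel mug, 72 across, 85 high; origin at its underside; leave alone
- hammer: hammer lying on the bench; leave alone
- screwdriver: screwdriver lying on the bench; leave alone
Not all that is in view belongs to the job. What is shaped like the tray but orange is not meant.

How it is judged (in metres and radians):
On the way:
1. all three hinge blocks are inside the drum (distance between each of part0, part1, part2 and drum_in below 0.085 m), for 0.2 s.
At the end, for the whole second after the job is handed in: All three blocks within 85 mm of the drum's middle; stopper at rest in the neck, flange under 3 mm above the rim plane, within 7 mm of the mouth's centre, axis within 0.06 rad of the drum's; mouth within 12 mm of where it was; tray at rest on the bench (underside under 8 mm up, tilt under 0.08 rad) (all of step 1 and z of stopper_flange in the frame of drum_mouth below 0.003 m and distance between stopper_flange and drum_mouth below 0.007 m and angle between the z axis of stopper and the z axis of drum, either way round below 0.06 rad and linear speed of each of stopper, tray below 0.02 m/s and height (world z) of tray below 0.008 m and angle between tray's own z axis and vertical below 0.08 rad and distance of drum_mouth from where it was at the start of the episode below 0.012 m); the robot touches nothing.
It fails at once if the stopper is rammed into the drum (over 100 N) (contact force between stopper and drum above 100 N).
It fails at once if the smaller stopper is moved more than 40 mm (distance of small_stopper from where it was at the start of the episode above 0.04 m).
It fails at once if the oil bottle, mug, hammer or screwdriver is moved more than 50 mm (distance of any of oil, cup, hammer, screwdriver from where it was at the start of the episode above 0.05 m).
It also fails if it takes over 72 s, if anything falls off the work surface, if the arm or the gripper's body presses on something with over 40 N, if the wrist force passes 120 N, or if a joint passes its speed limit or range.

## Working session

There is one attempt and no reset: what is moved stays moved. The work goes in short steps, Python scripts to look and compute and a tool call to move; the robot and the scene stay as the last step left them, time stands still between calls to the robot, and variables do not carry over. Pictures are saved under pics/ and viewed, and the job is handed in when it is done.

Besides the shell and the picture viewer there is one more tool, called after "Call:" as name([rows], argument=value, ...), one row to a line, values as JSON. step_arm: Moves the arm, as the interface text tells. Shifts and turns lie within -1 to 1; 1 stands for 200 mm of shift or 1.5 rad of turn. Its arguments: {"type":"object","properties":{"series":{"type":"array","items":{"type":"array"}},"grip_force":{"type":"number"}},"required":["series"]}

```bash
ls; mkdir -p pics
python3 - <<'E'
from bench import sensors, eyes, bot
import cv2
print(sensors.read_state()); print(bot.grasp_offset, [a for a in dir(bot) if a[0]!='_'])
for n in ["scene","side","wrist"]:
    p=eyes.camera(n); cv2.imwrite(f"pics/{n}0.png",p["color"][:,:,::-1]); print(n,p["fx"],p["fy"],p["cx"],p["cy"],p["D"],p["pose"].round(3).tolist() if hasattr(p["pose"],'round') else p["pose"])
E
```

```text
pics
{'time_s': 0.0, 'joint_positions': array([-1.34192551e-01,  3.26945518e-01, -1.93599513e-01,  1.05203308e+00,
        1.69133368e-05,  1.43656829e+00]), 'qvel': array([-0.00019393,  0.00099857,  0.00033752,  0.0002029 ,  0.0007366 ,
       -0.00151173]), 'tau': array([-1.24197268e-03, -4.43398941e+01,  2.62443137e+01,  1.56443648e-02,
       -1.97191571e-04, -6.55614656e-06]), 'ee_pos': array([5.49396457e+02, 1.02211100e-01, 2.30495041e+02]), 'orientation': array([ 7.07093959e-01,  7.07119042e-01, -5.33270780e-04, -7.13708410e-04]), 'force': array([ 1.30423379, -0.24057809,  0.06597493]), 'moment': array([-0.01485421,  0.01496681,  0.00173683]), 'finger_gap': 0.9995314740705391}
18.700000000000003 ['Unreachable', 'grasp_offset']
scene 382.2565400444216 382.2565400444216 257.8936065544952 196.05794576936276 [-0.08416419  0.          0.          0.          0.        ] [[0.173, -0.706, 0.687, 1456.363], [0.985, 0.119, -0.126, -127.095], [0.007, 0.698, 0.716, 1168.767], [0.0, 0.0, 0.0, 1.0]]
side 462.2983301124802 462.2983301124802 256.50790050918096 195.07437004253447 [-0.0960977  0.         0.         0.         0.       ] [[-0.977, 0.159, -0.144, 285.032], [-0.215, -0.746, 0.63, 884.891], [-0.007, 0.646, 0.763, 1142.289], [0.0, 0.0, 0.0, 1.0]]
wrist 340.58196363908127 340.58196363908127 252.96689781917533 194.0235171840327 [-0.02974457  0.          0.          0.          0.        ] [[1.0, -0.001, 0.003, 549.113], [-0.0, 0.96, 0.28, 70.639], [-0.003, -0.28, 0.96, 371.893], [0.0, 0.0, 0.0, 1.0]]
```

View pics/scene0.png

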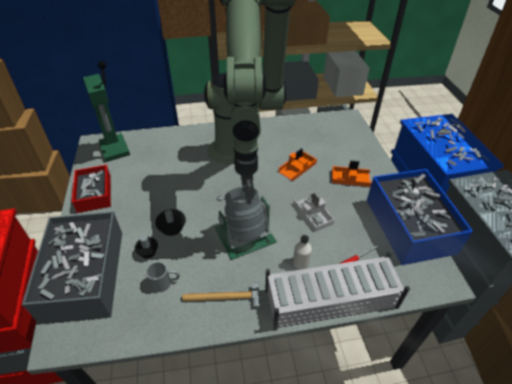

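View pics/side0.png

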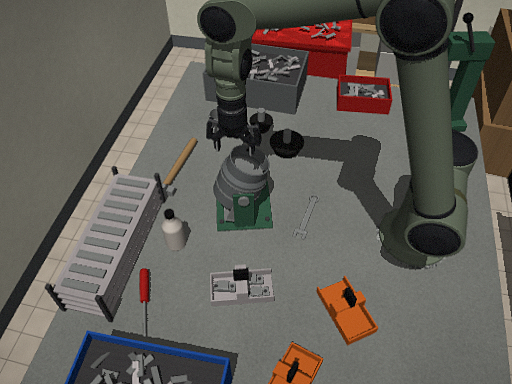

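View pics/wrist0.png

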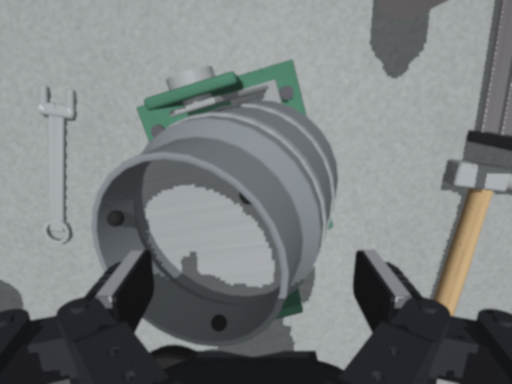

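Run:
```python
from bench import *
import numpy as np
for n in ["scene","side"]:
    p=eyes.camera(n)
    for t in ["tray","part0","drum","drum_mouth","stopper","stopper_flange","small_stopper","oil","cup","hammer","screwdriver"]:
        print(n,t,[(np.round(d["at"]).tolist(),round(d["conf"],2)) for d in landmark_of(p,t)][:4],'|',[(np.round(d["at"]).tolist(),round(d["conf"],2)) for d in search_frame(p,t)][:4])
print(sensors.read_state()["time_s"])
```

```text
scene tray [([177.0, 288.0, -2.0], 0.91), ([474.0, 281.0, -1.0], 0.86), ([295.0, 507.0, -2.0], 0.8)] | [([192.0, 280.0, 7.0], 0.82), ([299.0, 503.0, 16.0], 0.8), ([485.0, 278.0, 20.0], 0.58)]
scene part0 [([443.0, -286.0, 33.0], 0.67), ([444.0, 253.0, 5.0], 0.54), ([515.0, 287.0, 0.0], 0.42), ([421.0, 292.0, 3.0], 0.38)] | [([517.0, 284.0, 14.0], 0.4)]
scene drum [([535.0, -8.0, 135.0], 0.94), ([789.0, -131.0, 1.0], 0.71)] | [([580.0, -18.0, 159.0], 0.77)]
scene drum_mouth [([509.0, -19.0, 209.0], 0.75), ([471.0, 286.0, -0.0], 0.4), ([791.0, -127.0, 1.0], 0.37)] | [([576.0, -20.0, 159.0], 0.98)]
scene stopper [([445.0, -284.0, 2.0], 0.7), ([469.0, 284.0, 1.0], 0.28)] | [([456.0, -282.0, 47.0], 0.87)]
scene stopper_flange [([447.0, -287.0, 37.0], 0.81)] | [([458.0, -284.0, 46.0], 0.92), ([482.0, 280.0, 20.0], 0.62)]
scene small_stopper [([552.0, -381.0, 1.0], 0.76)] | [([563.0, -374.0, 42.0], 0.97)]
scene oil [([695.0, 176.0, 3.0], 0.91)] | [([708.0, 167.0, 93.0], 0.86)]
scene cup [([698.0, -333.0, 0.0], 0.64)] | [([706.0, -331.0, 55.0], 0.66)]
scene hammer [([787.0, -127.0, 1.0], 0.7
[... 757 characters left out ...]
, 30.0, 163.0], 0.95)]
side stopper [([444.0, -289.0, 0.0], 0.57), ([424.0, 290.0, 4.0], 0.44), ([702.0, -329.0, -2.0], 0.17)] | [([440.0, -276.0, 40.0], 0.85)]
side stopper_flange [([446.0, -289.0, 30.0], 0.88)] | [([442.0, -273.0, 40.0], 0.63)]
side small_stopper [([556.0, -378.0, -0.0], 0.7)] | [([442.0, -273.0, 41.0], 0.66), ([547.0, -365.0, 39.0], 0.6)]
side oil [([697.0, 177.0, 1.0], 0.77), ([448.0, -287.0, 36.0], 0.46)] | [([686.0, 190.0, 89.0], 0.74)]
side cup [([702.0, -331.0, -0.0], 0.64)] | [([722.0, -342.0, 59.0], 0.46)]
side hammer [([786.0, -130.0, -1.0], 0.57)] | [([784.0, -99.0, 25.0], 0.88)]
side screwdriver [([714.0, 385.0, 2.0], 0.94)] | [([725.0, 349.0, 26.0], 0.86)]
2.45
```

Run:
```python
import cv2
a=cv2.imread("pics/side0.png")[250:330,190:300]; b=cv2.imread("pics/scene0.png")[170:250,260:370]
cv2.imwrite("pics/c1.png",cv2.hconcat([cv2.resize(a,(400,290),interpolation=3),cv2.resize(b,(400,290),interpolation=3)]))
a=cv2.imread("pics/side0.png")[90:240,190:320];cv2.imwrite("pics/c2.png",cv2.resize(a,(520,600),interpolation=3))
```

```text
(no output)
```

View pics/c1.png

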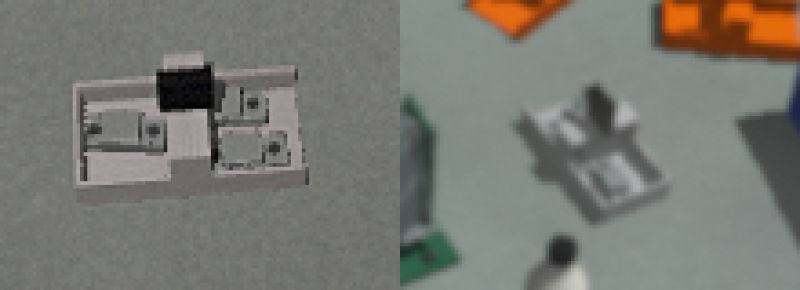

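View pics/c2.png

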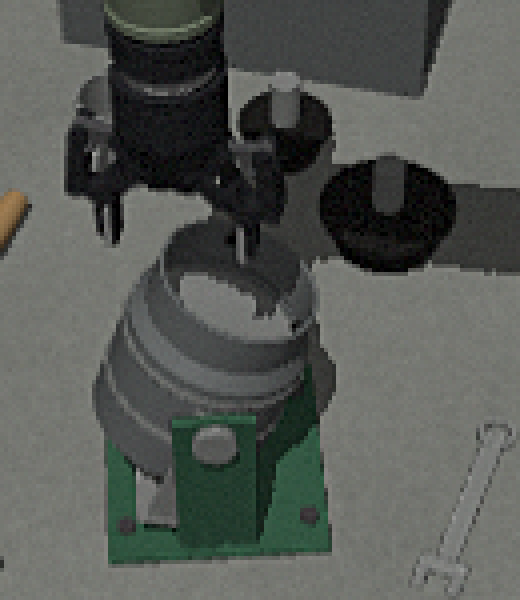

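```bash
cat > h.py <<'E'
import numpy as np, cv2
from bench import *
def cam(n):
    p=eyes.camera(n); return p
def ray(p,uv):
    K=np.array([[p["fx"],0,p["cx"]],[0,p["fy"],p["cy"]],[0,0,1]])
    q=cv2.undistortPoints(np.array(uv,float).reshape(-1,1,2),K,np.array(p["D"],float))[:,0]
    T=np.array(p["pose"]); d=np.c_[q[:,0],-q[:,1],-np.ones(len(q))]@T[:3,:3].T
    return T[:3,3],d
def onz(p,uv,z):
    o,d=ray(p,uv); s=(z-o[2])/d[:,2]; return o+s[:,None]*d
def proj(p,X):
    K=np.array([[p["fx"],0,p["cx"]],[0,p["fy"],p["cy"]],[0,0,1]])
    T=np.linalg.inv(np.array(p["pose"])); c=np.atleast_2d(X)@T[:3,:3].T+T[:3,3]; c=c*[1,-1,-1]
    return cv2.projectPoints(c,np.zeros(3),np.zeros(3),K,np.array(p["D"],float))[0][:,0]
E
python3 - <<'E'
from h import *
import pickle
P={n:cam(n) for n in ["side","wrist","scene"]}
pickle.dump(P,open("P.pkl","wb"))
uv=np.array([[77,203],[308,185]])*[.275,80/290]+[190,250]
print(onz(P["side"],uv,0).round(1))
uv=np.array([[74,84],[78,187],[307,167],[297,67]])*[.275,80/290]+[190,250]
print(onz(P["side"],uv,28).round(1))
w=P["wrist"]["color"][120:370,70:350,::-1]
cv2.imwrite("pics/w1.png",cv2.resize(w,None,fx=2.4,fy=2.4,interpolation=2))
E
```

```text
[[536.3 352.4   0. ]
 [371.2 301.2   0. ]]
[[559.8 269.5  28. ]
 [533.  352.8  28. ]
 [372.6 301.2  28. ]
 [396.5 218.7  28. ]]
```

View pics/w1.png

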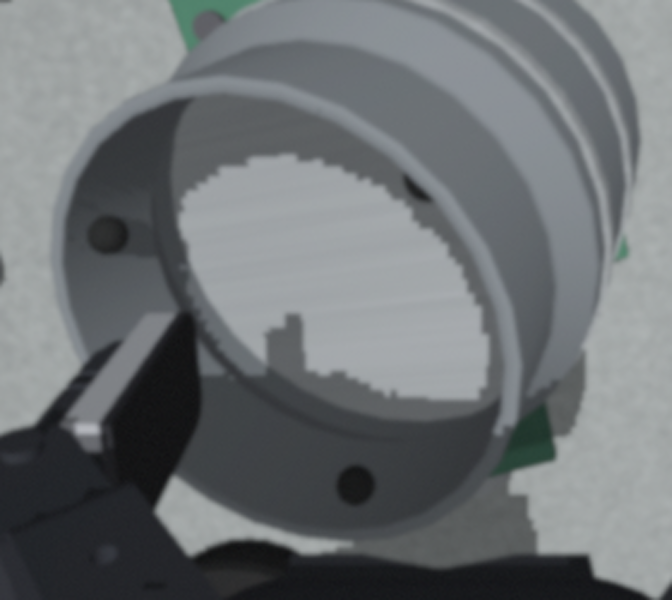

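Run:
```python
from h import *
import pickle
from scipy.optimize import least_squares
P=pickle.load(open("P.pkl","rb"));p=P["wrist"]
z=np.array([(52,245),(75,160),(120,108),(180,82),(240,78),(300,95),(370,135),(430,190),(480,260),(510,320),(522,380),(515,425),(345,540),(260,525),(430,520)],float)
uv=z/2.4+[70,120]
t=np.linspace(0,2*np.pi,360)
def circ(v):
    yaw,l,cx,cy,cz=v
    a=np.array([-np.sin(l)*np.cos(yaw),-np.sin(l)*np.sin(yaw),np.cos(l)])
    e1=np.array([-np.sin(yaw),np.cos(yaw),0]); e2=np.cross(a,e1)
    return np.array([cx,cy,cz])+60*(np.cos(t)[:,None]*e1+np.sin(t)[:,None]*e2)
def res(v,prior=True):
    q=proj(p,circ(v)); d=np.linalg.norm(uv[:,None]-q[None],axis=2).min(1)
    yaw,l,cx,cy,cz=v
    a=np.array([-np.sin(l)*np.cos(yaw),-np.sin(l)*np.sin(yaw),np.cos(l)])
    piv=np.array([cx,cy,cz])-75*a
    return np.r_[d,(piv-[536,-9,135])*np.array([.3,.3,3]),(v[2]-509.5)*.3,(v[3]+17.5)*.3]
r=least_squares(res,[.3,.36,509,-17,208],x_scale=[.1,.1,5,5,5]); v=r.x
print(v,r.fun.round(1)); yaw,l=v[:2]
a=np.array([-np.sin(l)*np.cos(yaw),-np.sin(l)*np.sin(yaw),np.cos(l)]);print(a,v[2:]-75*a)
```

```text
[ 2.73933148e-01  3.85224648e-01  5.09031648e+02 -1.59014402e+01
  2.04161222e+02] [ 1.7  0.9  1.1  0.5  0.8  0.7  1.1  1.6  1.3  1.   2.2  0.9  1.8  0.8
  3.9  0.   0.2 -1.  -0.1  0.5]
[-0.3617566  -0.10165258  0.92671404] [536.16339346  -8.27749632 134.65766848]
```

Candidates for the tray: silver at scene (313,210) / side (242,287); orange ones at scene (298,163) and (351,176) are decoys. The close crop shows that the silver one carries the blocks, with its open lip towards world -x. For the stopper, the large one is at scene (170,220) and the small one at (146,246). I take the large one.

Call:
step_arm([
  [[-0.02, 0.05, 0.2], [0, 0, 0.08], -1],
  [[-0.2, 0.75, 0.2], [0, 0, 0.65], -1],
  [[-0.2, 0.75, 0.2], [0, 0, 0.65], -1],
  [[-0.2, 0.75, 0.2], [0, 0, 0.65], -1],
  [[-0.2, 0.75, 0.2], [0, 0, 0.65], -1],
  [[-0.2, 0.75, 0.2], [0, 0, 0.65], -1],
  [[-0.2, 0.75, 0.2], [0, 0, 0.65], -1],
  [[-0.2, 0.75, 0.2], [0, 0, 0.65], -1],
  [[-0.2, 0.75, 0.2], [0, 0, 0.65], -1],
])

```text
time_s: 3.35
ee_pos: [509.9, 150.3, 271.3]
orientation: [0.292, 0.956, 0.0, 0.0]
force: [1.3, 0.4, -1.3]
finger_gap: 1.004
```

Call:
step_arm([
  [[-0.21, 0.67, -0.25], [0, 0, 0.6], -1],
  [[-0.21, 0.67, -0.25], [0, 0, 0.6], -1],
  [[-0.21, 0.67, -0.25], [0, 0, 0.6], -1],
  [[-0.21, 0.67, -0.25], [0, 0, 0.6], -1],
  [[-0.21, 0.67, -0.25], [0, 0, 0.6], -1],
  [[-0.21, 0.67, -0.25], [0, 0, 0.6], -1],
  [[-0.21, 0.67, -0.25], [0, 0, 0.6], -1],
  [[-0.21, 0.67, -0.25], [0, 0, 0.6], -1],
  [[-0.21, 0.67, -0.25], [0, 0, 0.6], -1],
])

```text
time_s: 4.1
ee_pos: [468.1, 283.9, 221.3]
orientation: [-0.15, 0.989, -0.0, -0.0]
force: [-0.5, 0.5, 0.1]
finger_gap: 1.002
```

```bash
cat >> h.py <<'E'
from scipy.spatial.transform import Rotation as R
def st():
    s=sensors.read_state(); m=R.from_quat(s["orientation"]).as_matrix()
    print("t",round(s["time_s"],2),"p",s["ee_pos"].round(1),"x",m[:,0].round(3),"y",m[:,1].round(3),"z",m[:,2].round(3),"F",s["force"].round(1),"gap",round(s["finger_gap"],3),"q",s["joint_positions"].round(2)); return s
def save(p,n): cv2.imwrite(f"pics/{n}.png",p["color"][:,:,::-1])
E
python3 - <<'E'
from h import *
st(); p=cam("wrist"); save(p,"w2")
for t in ["tray","part0"]: print(t,[(np.round(d["at"]).tolist(),round(d["conf"],2)) for d in landmark_of(p,t)])
E
```

```text
t 4.1 p [468.1 283.9 221.3] x [-0.955 -0.296  0.   ] y [-0.296  0.955 -0.   ] z [-0. -0. -1.] F [-0.5  0.5  0.1] gap 1.002 q [ 0.41  0.33 -0.22  1.03 -0.    0.11]
tray [([467.0, 283.0, -0.0], 0.97), ([515.0, 290.0, 0.0], 0.21)]
part0 [([515.0, 293.0, 4.0], 0.83), ([448.0, 252.0, 4.0], 0.8), ([418.0, 287.0, 5.0], 0.76)]
```

View pics/w2.png

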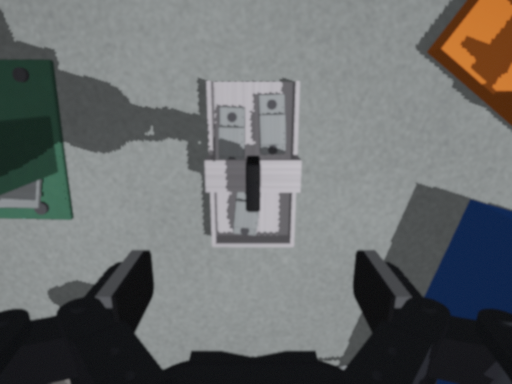

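Run:
```python
from h import *
p=cam("wrist")
print(onz(p,[[252.5,157],[252.5,211]],102).round(1))
print(onz(p,[[204,80],[299,80],[212,246],[294,246]],28).round(1))
```

```text
[[443.5 275.4 102. ]
 [485.6 288.4 102. ]]
[[399.8 214.1  28. ]
 [373.4 299.   28. ]
 [560.6 266.1  28. ]
 [534.5 349.9  28. ]]
```

Call:
step_arm([
  [[-0.006, -0.007, -0.6], [0, 0, 0], -1],
  [[-0.006, -0.007, -0.6], [0, 0, 0], -1],
  [[-0.006, -0.007, -0.6], [0, 0, 0], -1],
  [[-0.006, -0.007, -0.77], [0, 0, 0], -1],
  [[-0.006, -0.007, -0.77], [0, 0, 0], -1],
  [[-0.006, -0.007, -0.77], [0, 0, 0], 0.5],
  [[-0.006, -0.007, -0.77], [0, 0, 0], 1],
  [[-0.006, -0.007, -0.77], [0, 0, 0], 1],
  [[-0.006, -0.007, -0.77], [0, 0, 0], 1],
  [[-0.006, -0.007, -0.77], [0, 0, 0], 1],
  [[-0.006, -0.007, -0.77], [0, 0, 0], 1],
  [[-0.006, -0.007, -0.77], [0, 0, 0], 1],
  [[-0.006, -0.007, -0.77], [0, 0, 0], 1],
  [[-0.006, -0.007, -0.77], [0, 0, 0], 1],
], grip_force=80)

```text
time_s: 5.47
ee_pos: [467.5, 283.4, 68.6]
orientation: [-0.152, 0.988, 0.001, 0.001]
force: [-1.1, 1.4, 6.6]
finger_gap: 0.125
```

Call:
step_arm([
  [[0, 0, 0.05], [0, 0, 0], 1],
  [[0, 0, 0.1], [0, 0, 0], 1],
  [[0, 0, 0.2], [0, 0, 0], 1],
  [[0, 0, 0.3], [0, 0, 0], 1],
  [[0, 0, 0.45], [0, 0, 0], 1],
  [[0, 0, 0.6], [0, 0, 0], 1],
  [[0, 0, 0.75], [0, 0, 0], 1],
  [[0, 0, 0.88], [0, 0, 0], 1],
  [[0, 0, 0.96], [0, 0, 0], 1],
  [[0, 0, 1], [0, 0, 0], 1],
  [[0, 0, 1], [0, 0, 0], 1],
])

```text
time_s: 6.38
ee_pos: [467.4, 282.8, 269.3]
orientation: [-0.152, 0.988, 0.0, 0.001]
force: [0.1, 0.4, -5.2]
finger_gap: 0.127
```

Run:
```python
from h import *
st(); p=cam("wrist"); save(p,"w3")
```

```text
t 6.38 p [467.4 282.8 269.3] x [-0.954 -0.3   -0.003] y [-0.3    0.954  0.   ] z [ 0.003  0.001 -1.   ] F [ 0.1  0.4 -5.2] gap 0.127 q [ 0.41  0.29 -0.14  1.13 -0.    0.1 ]
```

View pics/w3.png

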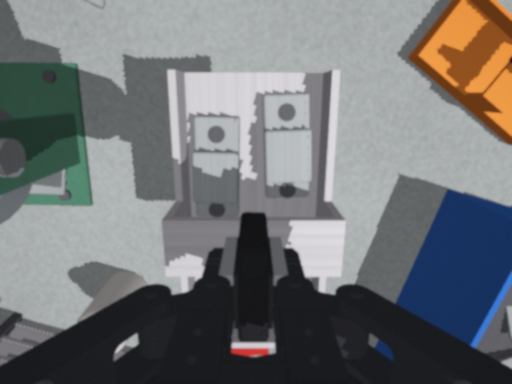

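Call:
step_arm([
  [[0, -0.02, 0.03], [0, 0, 0.03], 1],
  [[0, -0.07, 0.07], [0, 0, 0.09], 1],
  [[0, -0.13, 0.12], [0, 0, 0.16], 1],
  [[0, -0.2, 0.17], [0, 0, 0.23], 1],
  [[0, -0.27, 0.21], [0, 0, 0.3], 1],
  [[0, -0.34, 0.25], [0, 0, 0.37], 1],
  [[0, -0.41, 0.29], [0, 0, 0.44], 1],
  [[0, -0.48, 0.32], [0, 0, 0.51], 1],
  [[0, -0.54, 0.34], [0, 0, 0.58], 1],
  [[0, -0.59, 0.35], [0, 0, 0.63], 1],
  [[0, -0.63, 0.35], [0, 0, 0.67], 1],
  [[0, -0.65, 0.35], [0, 0, 0.7], 1],
  [[0, -0.65, 0.35], [0, 0, 0.7], 1],
])

```text
time_s: 7.52
ee_pos: [465.8, 151.5, 335.3]
orientation: [-0.626, 0.78, 0.001, -0.002]
force: [-0.5, 0.3, -5.5]
finger_gap: 0.126
```

Call:
step_arm([
  [[0, -0.02, 0], [0, 0, 0.03], 1],
  [[0, -0.06, -0.01], [0, 0, 0.09], 1],
  [[0, -0.11, -0.02], [0, 0, 0.16], 1],
  [[0, -0.16, -0.03], [0, 0, 0.23], 1],
  [[0, -0.21, -0.04], [0, 0, 0.3], 1],
  [[0, -0.26, -0.05], [0, 0, 0.36], 1],
  [[0, -0.29, -0.05], [0, 0, 0.4], 1],
  [[0, -0.3, -0.05], [0, 0, 0.427], 1],
  [[0, -0.3, -0.05], [0, 0, 0.427], 1],
  [[0, -0.3, -0.05], [0, 0, 0.427], 1],
])

```text
time_s: 8.35
ee_pos: [466.3, 92.8, 326.2]
orientation: [0.84, -0.543, -0.001, 0.0]
force: [-0.3, 0.5, -4.6]
finger_gap: 0.129
```

Run:
```python
from h import *
s=st(); p=cam("wrist"); save(p,"w4"); p=cam("side"); save(p,"s4")
m=R.from_quat(s["orientation"]).as_matrix(); v=m[:,1]; phi=np.arctan2(v[1],v[0])-np.pi/2; print("phi",phi)
u=np.array([np.cos(phi),np.sin(phi),0]); 
L=np.array([509,-16.5,0])-20*u*-1; L[2]=236
for th in [0,10,20,30,40,50,55,60]:
    t=np.radians(th); X=L+85*(np.cos(t)*u+[0,0,np.sin(t)])+68*(-np.sin(t)*u+[0,0,np.cos(t)])
    print(th,X.round(1),((X-s["ee_pos"])/200).round(3),(t*np.array([np.sin(phi),-np.cos(phi),0])/1.5).round(3))
```

```text
t 8.35 p [466.3  92.8 326.2] x [ 0.41  -0.912 -0.001] y [-0.912 -0.41   0.002] z [-0.002  0.    -1.   ] F [-0.3  0.5 -4.6] gap 0.129 q [ 0.04  0.14 -0.19  1.24  0.   -1.95]
phi -4.290347771073479
0 [466.   79.3 304. ] [-0.002 -0.068 -0.111] [0. 0. 0.]
10 [471.4  67.3 317.7] [ 0.025 -0.127 -0.043] [0.106 0.048 0.   ]
20 [477.6  53.4 329. ] [ 0.057 -0.197  0.014] [0.212 0.095 0.   ]
30 [484.6  37.9 337.4] [ 0.091 -0.275  0.056] [0.318 0.143 0.   ]
40 [492.   21.3 342.7] [ 0.129 -0.358  0.082] [0.425 0.191 0.   ]
50 [499.8   4.1 344.8] [ 0.167 -0.444  0.093] [0.531 0.238 0.   ]
55 [503.7  -4.6 344.6] [ 0.187 -0.487  0.092] [0.584 0.262 0.   ]
60 [507.5 -13.2 343.6] [ 0.206 -0.53   0.087] [0.637 0.286 0.   ]
```

View pics/w4.png

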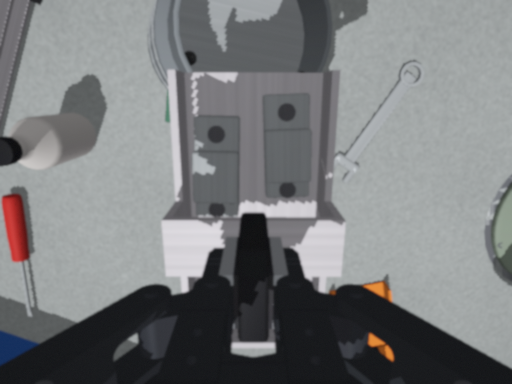

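View pics/s4.png

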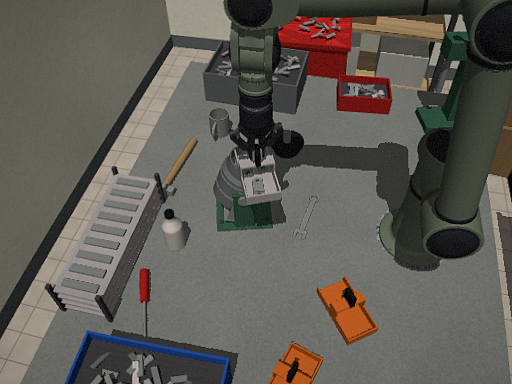

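Call:
step_arm([
  [[0, -0.068, -0.1], [0, 0, 0], 1],
  [[0.012, -0.098, -0.075], [0.053, 0.024, 0], 1],
  [[0.025, -0.127, -0.04], [0.106, 0.048, 0], 1],
  [[0.04, -0.162, -0.01], [0.159, 0.071, 0], 1],
  [[0.057, -0.197, 0.016], [0.212, 0.095, 0], 1],
  [[0.073, -0.236, 0.038], [0.265, 0.119, 0], 1],
  [[0.091, -0.275, 0.058], [0.318, 0.143, 0], 1],
  [[0.1, -0.295, 0.064], [0.345, 0.155, 0], 1],
  [[0.11, -0.316, 0.071], [0.371, 0.167, 0], 1],
  [[0.119, -0.337, 0.077], [0.398, 0.179, 0], 1],
  [[0.129, -0.358, 0.083], [0.425, 0.191, 0], 1],
  [[0.138, -0.38, 0.087], [0.452, 0.203, 0], 1],
  [[0.148, -0.401, 0.09], [0.478, 0.215, 0], 1],
  [[0.158, -0.423, 0.093], [0.505, 0.227, 0], 1],
  [[0.167, -0.444, 0.094], [0.531, 0.238, 0], 1],
  [[0.177, -0.466, 0.094], [0.557, 0.25, 0], 1],
  [[0.187, -0.487, 0.093], [0.584, 0.262, 0], 1],
  [[0.187, -0.487, 0.093], [0.584, 0.262, 0], 1],
  [[0.187, -0.487, 0.093], [0.584, 0.262, 0], 1],
  [[0.187, -0.487, 0.093], [0.584, 0.262, 0], 1],
], grip_force=110)

```text
time_s: 10.12
ee_pos: [504.5, -4.6, 345.9]
orientation: [0.746, -0.481, -0.386, -0.251]
force: [-0.8, -0.0, -2.6]
finger_gap: 0.119
```

Run:
```python
from h import *
s=st(); 
for n in ["wrist","side","scene"]: p=cam(n); save(p,n+"5")
a=cv2.imread("pics/side5.png")[60:260,150:330];cv2.imwrite("pics/c5.png",cv2.resize(a,None,fx=3,fy=3,interpolation=2))
```

```text
t 10.12 p [504.5  -4.6 345.9] x [ 0.238 -0.524 -0.818] y [-0.912 -0.411 -0.002] z [-0.335  0.746 -0.575] F [-0.8 -0.  -2.6] gap 0.119 q [-0.48  0.72  0.32  2.01  0.53 -2.72]
```

View pics/wrist5.png

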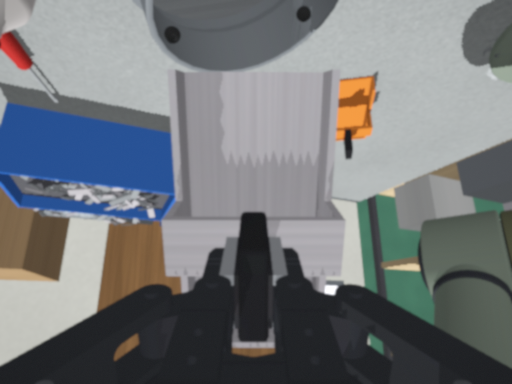

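View pics/c5.png

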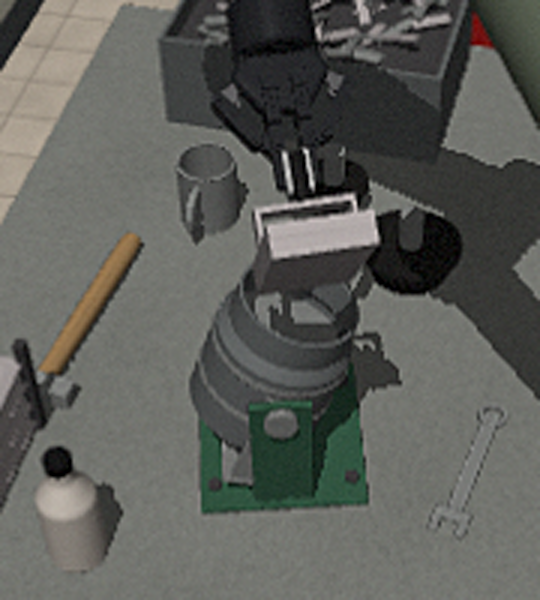

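Call:
step_arm([
  [[-0.01, 0.04, 0.05], [-0.05, -0.022, 0], 1],
  [[-0.03, 0.1, 0.1], [-0.12, -0.054, 0], 1],
  [[-0.05, 0.16, 0.13], [-0.2, -0.09, 0], 1],
  [[-0.08, 0.23, 0.14], [-0.28, -0.126, 0], 1],
  [[-0.11, 0.3, 0.14], [-0.36, -0.162, 0], 1],
  [[-0.14, 0.37, 0.13], [-0.44, -0.198, 0], 1],
  [[-0.16, 0.43, 0.11], [-0.51, -0.23, 0], 1],
  [[-0.18, 0.5, 0.08], [-0.584, -0.262, 0], 1],
  [[-0.2, 0.55, 0.06], [-0.584, -0.262, 0], 1],
  [[-0.2, 0.55, 0.06], [-0.584, -0.262, 0], 1],
])

```text
time_s: 11.1
ee_pos: [461.0, 109.1, 358.8]
orientation: [0.842, -0.54, 0.0, -0.001]
force: [-0.4, -0.1, -3.3]
finger_gap: 0.123
```

Run:
```python
from h import *
s=st(); 
for n in ["wrist","side"]: p=cam(n); save(p,n+"6")
```

```text
t 11.1 p [461.  109.1 358.8] x [ 0.417 -0.909 -0.001] y [-0.909 -0.417 -0.002] z [ 0.001  0.001 -1.   ] F [-0.4 -0.1 -3.3] gap 0.123 q [ 0.08  0.13 -0.13  1.32  0.   -1.93]
```

View pics/wrist6.png

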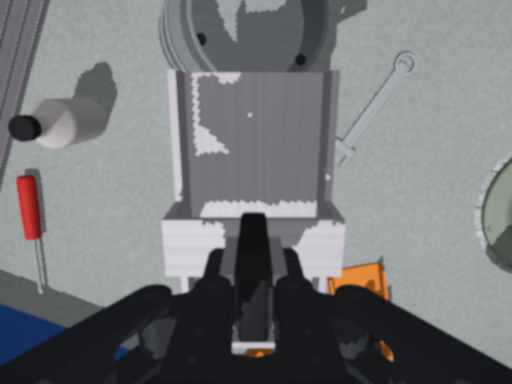

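View pics/side6.png

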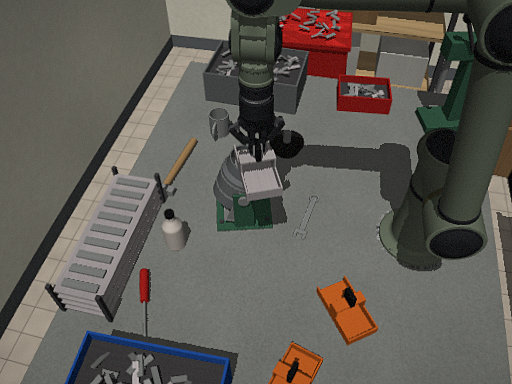

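Call:
step_arm([
  [[-0.03, 0.18, 0], [0, 0, 0], 1],
  [[-0.06, 0.36, 0], [0, 0, 0], 1],
  [[-0.09, 0.54, -0.08], [0, 0, 0], 1],
  [[-0.105, 0.7, -0.18], [0, 0, 0], 1],
  [[-0.105, 0.83, -0.3], [0, 0, 0], 1],
  [[-0.105, 0.83, -0.48], [0, 0, 0], 1],
  [[-0.105, 0.83, -0.64], [0, 0, 0], 1],
  [[-0.105, 0.83, -0.8], [0, 0, 0], 1],
  [[-0.105, 0.83, -0.95], [0, 0, 0], 1],
  [[-0.105, 0.83, -1], [0, 0, 0], 1],
  [[-0.105, 0.83, -1], [0, 0, 0], 1],
  [[-0.105, 0.83, -1], [0, 0, 0], 1],
])

```text
time_s: 12.2
ee_pos: [444.1, 270.6, 158.4]
orientation: [0.84, -0.543, -0.0, 0.0]
force: [0.4, 0.2, -3.0]
finger_gap: 0.122
```

Call:
step_arm([
  [[0, 0, -0.12], [0, 0, 0], 1],
  [[0, 0, -0.24], [0, 0, 0], 1],
  [[0, 0, -0.33], [0, 0, 0], 1],
  [[0, 0, -0.39], [0, 0, 0], 1],
  [[0, 0, -0.42], [0, 0, 0], 1],
  [[0, 0, -0.435], [0, 0, 0], 1],
  [[0, 0, -0.435], [0, 0, 0], 1],
])

```text
time_s: 12.78
ee_pos: [444.5, 271.6, 72.0]
orientation: [0.84, -0.543, 0.001, -0.001]
force: [-0.3, -0.3, -2.9]
finger_gap: 0.125
```

Call:
step_arm([
  [[0, 0, -0.01], [0, 0, 0], 1],
  [[0, 0, -0.018], [0, 0, 0], 1],
  [[0, 0, -0.018], [0, 0, 0], 1],
])

```text
time_s: 13.03
ee_pos: [444.6, 271.6, 68.7]
orientation: [0.84, -0.543, 0.001, -0.001]
force: [1.2, -0.9, 2.2]
finger_gap: 0.124
```

Contact. I'll release and rise straight up.

Call:
step_arm([
  [[0, 0, 0], [0, 0, 0], 0],
  [[0, 0, 0], [0, 0, 0], -1],
  [[0, 0, 0], [0, 0, 0], -1],
  [[0, 0, 0], [0, 0, 0], -1],
  [[0, 0, 0], [0, 0, 0], -1],
  [[0, 0, 0], [0, 0, 0], -1],
  [[0, 0, 0.1], [0, 0, 0], -1],
  [[0, 0, 0.3], [0, 0, 0], -1],
  [[0, 0, 0.5], [0, 0, 0], -1],
  [[0, 0, 0.7], [0, 0, 0], -1],
  [[0, 0, 0.9], [0, 0, 0], -1],
  [[0, 0, 1], [0, 0, 0], -1],
  [[0, 0, 1], [0, 0, 0], -1],
])

```text
time_s: 14.12
ee_pos: [445.8, 272.4, 272.8]
orientation: [0.84, -0.542, 0.003, -0.004]
force: [0.7, 0.8, 0.1]
finger_gap: 1.002
```

Run:
```python
from h import *
s=st(); 
for n in ["wrist","side"]: p=cam(n); save(p,n+"7")
```

```text
t 14.12 p [445.8 272.4 272.8] x [ 0.411 -0.911  0.   ] y [-0.911 -0.411 -0.01 ] z [ 0.009  0.004 -1.   ] F [0.7 0.8 0.1] gap 1.002 q [ 0.41  0.24 -0.2   1.12  0.   -1.59]
```

View pics/wrist7.png

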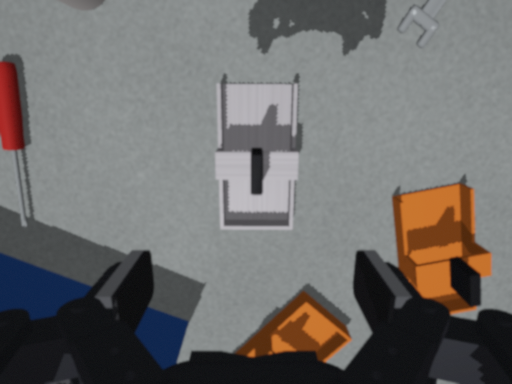

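View pics/side7.png

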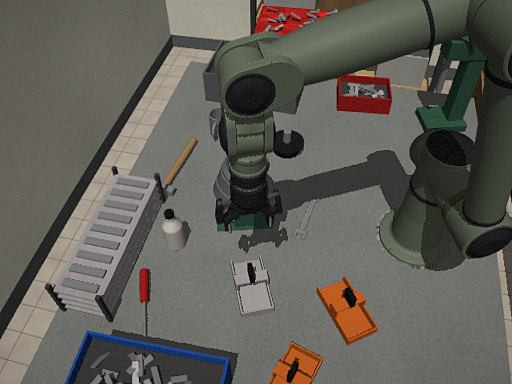

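Call:
step_arm([
  [[0.04, -0.1, 0.1], [0, 0, -0.06], -1],
  [[0.2, -0.75, 0.2], [0, 0, -0.6], -1],
  [[0.2, -0.75, 0.2], [0, 0, -0.6], -1],
  [[0.2, -0.75, 0.2], [0, 0, -0.6], -1],
  [[0.2, -0.75, 0.2], [0, 0, -0.6], -1],
  [[0.2, -0.75, 0.2], [0, 0, -0.6], -1],
  [[0.2, -0.75, 0.2], [0, 0, -0.6], -1],
  [[0.2, -0.75, 0.2], [0, 0, -0.6], -1],
  [[0.2, -0.75, 0.2], [0, 0, -0.6], -1],
])

```text
time_s: 14.97
ee_pos: [482.2, 120.8, 305.1]
orientation: [-0.52, 0.854, 0.001, -0.002]
force: [0.8, -0.3, -0.7]
finger_gap: 0.999
```

Call:
step_arm([
  [[0.15, -0.7, 0.2], [0, 0, -0.543], -1],
  [[0.15, -0.7, 0.2], [0, 0, -0.543], -1],
  [[0.15, -0.7, 0.2], [0, 0, -0.543], -1],
  [[0.15, -0.7, 0.2], [0, 0, -0.543], -1],
  [[0.15, -0.7, 0.2], [0, 0, -0.543], -1],
  [[0.15, -0.7, 0.2], [0, 0, -0.543], -1],
  [[0.15, -0.7, 0.2], [0, 0, -0.543], -1],
  [[0.15, -0.7, 0.2], [0, 0, -0.543], -1],
])

```text
time_s: 15.63
ee_pos: [512.7, -18.9, 345.7]
orientation: [-0.14, 0.99, 0.0, -0.001]
force: [0.3, -1.0, 0.2]
finger_gap: 1.001
```

Run:
```python
from h import *
import pickle
s=st(); p=cam("wrist"); save(p,"wrist8"); pickle.dump(p,open("w8.pkl","wb"))
for t in ["drum_mouth","drum","part0"]: print(t,[(np.round(d["at"],1).tolist(),round(d["conf"],2)) for d in landmark_of(p,t)])
```

```text
t 15.63 p [512.7 -18.9 345.7] x [-0.961 -0.277  0.003] y [-0.277  0.961  0.001] z [-0.003  0.    -1.   ] F [ 0.3 -1.   0.2] gap 1.001 q [-0.18  0.21 -0.06  1.31 -0.   -0.46]
drum_mouth [([512.0, -13.8, 208.6], 0.76)]
drum [([532.3, -7.2, 135.7], 0.67), ([696.5, 171.3, 3.4], 0.16)]
part0 []
```

View pics/wrist8.png

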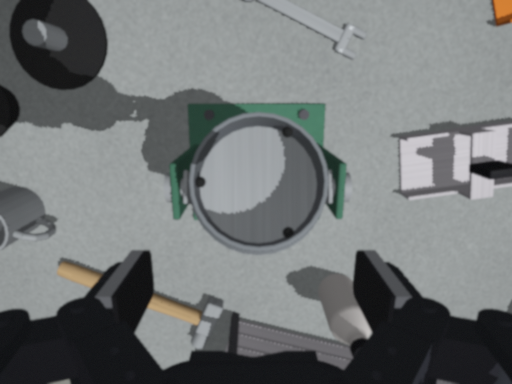

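Run:
```python
import cv2, numpy as np
a=cv2.imread("pics/wrist8.png")[100:265,170:350]
b=np.clip((a.astype(float)/255)**.7*255*1.2,0,255).astype(np.uint8)
cv2.imwrite("pics/c8.png",cv2.resize(b,None,fx=3.6,fy=3.6,interpolation=2))
```

```text
(no output)
```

View pics/c8.png

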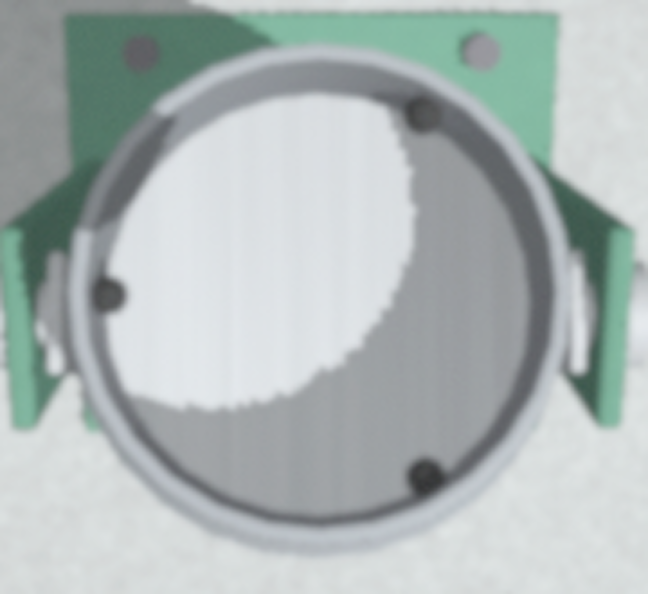

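View pics/scene5.png

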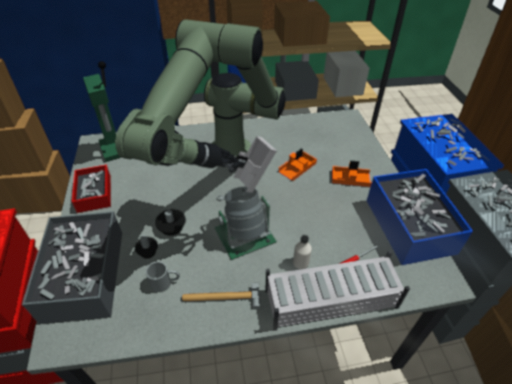

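Run:
```python
from h import *
import pickle
p=pickle.load(open("w8.pkl","rb"))
yaw,l=.278,.38
a=np.array([-np.sin(l)*np.cos(yaw),-np.sin(l)*np.sin(yaw),np.cos(l)])
e1=np.array([-np.sin(yaw),np.cos(yaw),0]); e2=np.cross(a,e1); c=np.array([536.2,-8.3,134.7])
im=p["color"][:,:,::-1].copy(); im=cv2.resize(im,None,fx=3,fy=3,interpolation=2)
t=np.linspace(0,2*np.pi,200)
for z,r,col in [(75,60,(0,0,255)),(75,56,(0,255,255)),(40,56,(0,255,0)),(-70,65,(255,0,0)),(-70,56,(255,0,255))]:
    q=proj(p,c+a*z+r*(np.cos(t)[:,None]*e1+np.sin(t)[:,None]*e2))*3
    cv2.polylines(im,[q.astype(np.int32).reshape(-1,1,2)],True,col,1)
cv2.imwrite("pics/o8.png",im[290:800,510:1080])
p=cam("side"); w=p["color"][:,:,::-1][120:240,190:290]; cv2.imwrite("pics/c9.png",cv2.resize(w,None,fx=5,fy=5,interpolation=2))
```

```text
(no output)
```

View pics/o8.png

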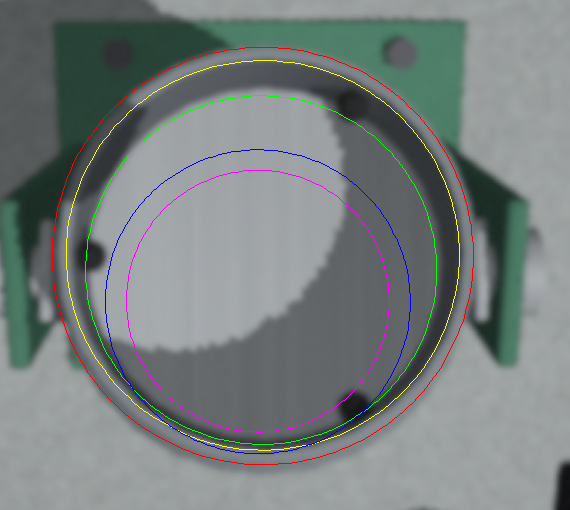

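View pics/c9.png

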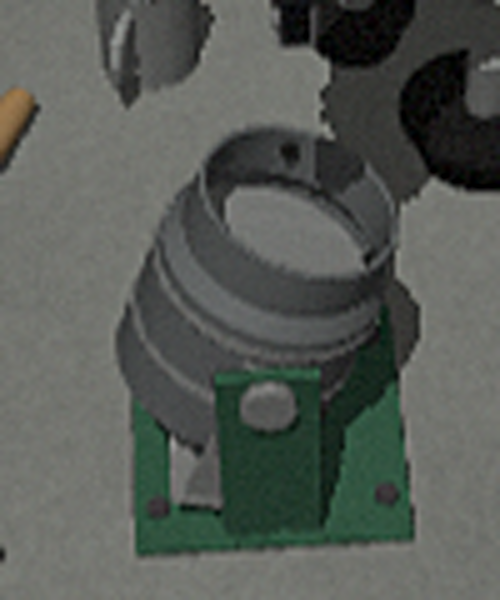

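Call:
step_arm([
  [[-0.17, -0.9, -0.2], [0, 0, 0], -1],
  [[-0.17, -0.9, -0.2], [0, 0, 0], -1],
  [[-0.17, -0.9, -0.2], [0, 0, 0], -1],
  [[-0.17, -0.9, -0.2], [0, 0, 0], -1],
  [[-0.17, -0.9, -0.2], [0, 0, 0], -1],
  [[-0.17, -0.9, -0.2], [0, 0, 0], -1],
])

```text
time_s: 16.38
ee_pos: [478.0, -202.3, 305.8]
orientation: [-0.138, 0.99, -0.0, -0.001]
force: [0.3, -1.2, 0.2]
finger_gap: 0.998
```

Call:
step_arm([
  [[-0.165, -0.44, -0.5], [0, 0, 0], -1],
  [[-0.165, -0.44, -0.5], [0, 0, 0], -1],
  [[-0.165, -0.44, -0.5], [0, 0, 0], -1],
  [[-0.165, -0.44, -0.5], [0, 0, 0], -1],
  [[-0.165, -0.44, -0.5], [0, 0, 0], -1],
  [[-0.165, -0.44, -0.5], [0, 0, 0], -1],
])

```text
time_s: 16.88
ee_pos: [446.5, -286.0, 207.6]
orientation: [-0.14, 0.99, 0.001, 0.0]
force: [-0.7, -0.2, -0.1]
finger_gap: 0.999
```

Run:
```python
from h import *
import pickle
s=st(); p=cam("wrist"); save(p,"wrist9"); pickle.dump(p,open("w9.pkl","wb"))
for t in ["stopper","stopper_flange"]: print(t,[(np.round(d["at"],1).tolist(),round(d["conf"],2)) for d in landmark_of(p,t)])
p=cam("scene"); save(p,"scene9")
```

```text
t 16.88 p [ 446.5 -286.   207.6] x [-0.961 -0.277 -0.   ] y [-0.277  0.961  0.001] z [-0.     0.001 -1.   ] F [-0.7 -0.2 -0.1] gap 0.999 q [-0.71  0.31 -0.28  0.98  0.   -0.99]
stopper [([442.4, -291.3, -1.3], 0.78)]
stopper_flange [([446.8, -286.9, 32.8], 0.73)]
```

View pics/wrist9.png

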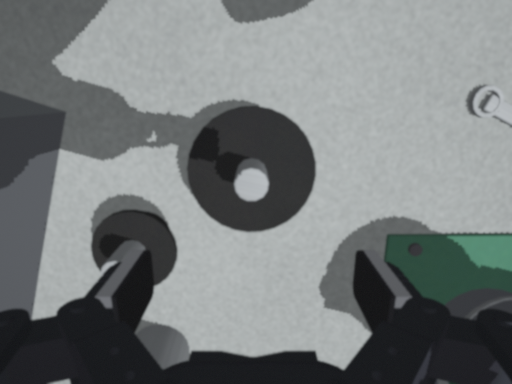

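View pics/scene9.png

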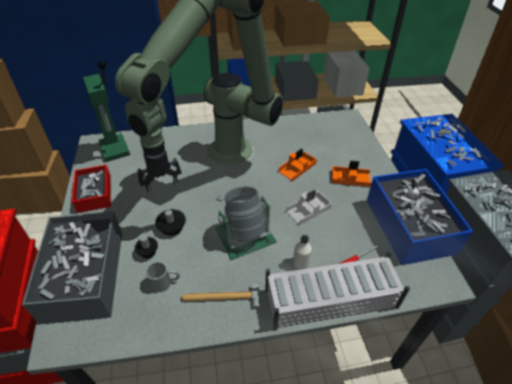

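Run:
```python
from h import *
import pickle
p=pickle.load(open("w9.pkl","rb"))
print(onz(p,[[251.5,184]],88).round(1),onz(p,[[188,168],[315,168],[252,106],[252,230.5]],42).round(1), proj(p,[446.5,-287,88]),proj(p,[446.5,-286,42]))
```

```text
[[ 442.7 -288.6   88. ]] [[ 455.6 -345.7   42. ]
 [ 423.3 -233.6   42. ]
 [ 386.3 -304.5   42. ]
 [ 498.6 -272.2   42. ]] [[252.06976053 189.04258738]] [[253.23961279 176.22490292]]
```

Call:
step_arm([
  [[-0.018, -0.012, -0.3], [0, 0, 0], -1],
  [[-0.018, -0.012, -0.5], [0, 0, 0], -1],
  [[-0.018, -0.012, -0.65], [0, 0, 0], -1],
  [[-0.018, -0.012, -0.75], [0, 0, 0], -1],
  [[-0.018, -0.012, -0.803], [0, 0, 0], -1],
  [[-0.018, -0.012, -0.803], [0, 0, 0], -1],
  [[-0.018, -0.012, -0.803], [0, 0, 0], -1],
  [[-0.018, -0.012, -0.803], [0, 0, 0], 0.2],
  [[-0.018, -0.012, -0.803], [0, 0, 0], 1],
  [[-0.018, -0.012, -0.803], [0, 0, 0], 1],
  [[-0.018, -0.012, -0.803], [0, 0, 0], 1],
  [[-0.018, -0.012, -0.803], [0, 0, 0], 1],
  [[-0.018, -0.012, -0.803], [0, 0, 0], 1],
  [[-0.018, -0.012, -0.803], [0, 0, 0], 1],
  [[-0.018, -0.012, -0.803], [0, 0, 0], 1],
  [[-0.018, -0.012, -0.803], [0, 0, 0], 1],
], grip_force=100)

```text
time_s: 18.42
ee_pos: [443.2, -289.6, 47.7]
orientation: [-0.14, 0.99, -0.001, 0.001]
force: [-0.4, 0.8, 6.2]
finger_gap: 0.308
```

Run:
```python
from h import *
s=st(); p=cam("wrist"); save(p,"wrist10")
```

```text
t 18.42 p [ 443.2 -289.6   47.7] x [-0.961 -0.277 -0.001] y [-0.277  0.961 -0.001] z [ 0.001 -0.001 -1.   ] F [-0.4  0.8  6.2] gap 0.308 q [-0.72  0.49 -0.48  0.6   0.   -1.  ]
```

View pics/wrist10.png

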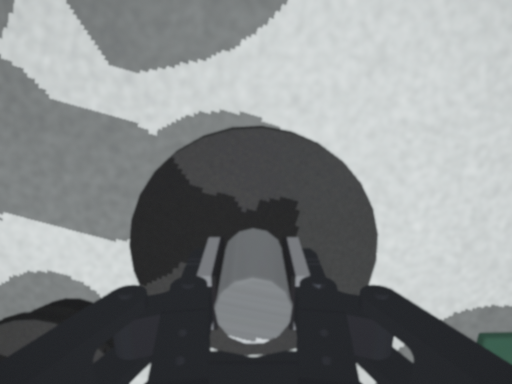

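Call:
step_arm([
  [[0, 0, 0.05], [0, 0, 0], 1],
  [[0, 0, 0.15], [0, 0, 0], 1],
  [[0, 0, 0.3], [0, 0, 0], 1],
  [[0, 0, 0.5], [0, 0, 0], 1],
  [[0, 0.05, 0.7], [0, 0, 0], 1],
  [[0.02, 0.15, 0.9], [0, 0, 0], 1],
  [[0.05, 0.3, 1], [0, 0, 0], 1],
  [[0.08, 0.5, 1], [0, 0, 0], 1],
  [[0.1, 0.65, 1], [0, 0, 0], 1],
  [[0.1, 0.65, 1], [0, 0, 0], 1],
])

```text
time_s: 19.3
ee_pos: [462.1, -154.1, 247.6]
orientation: [-0.142, 0.99, 0.001, 0.0]
force: [-0.6, 1.1, -2.8]
finger_gap: 0.306
```

Call:
step_arm([
  [[0, 0.1, 0.15], [0, 0, 0], 1],
  [[0.02, 0.25, 0.28], [0.01, -0.05, 0], 1],
  [[0.04, 0.4, 0.35], [0.03, -0.12, 0], 1],
  [[0.06, 0.55, 0.38], [0.05, -0.18, 0], 1],
  [[0.07, 0.66, 0.38], [0.07, -0.244, 0], 1],
  [[0.07, 0.67, 0.38], [0.07, -0.244, 0], 1],
  [[0.07, 0.67, 0.38], [0.07, -0.244, 0], 1],
  [[0.07, 0.67, 0.38], [0.07, -0.244, 0], 1],
])

```text
time_s: 19.97
ee_pos: [476.5, -25.8, 323.2]
orientation: [-0.137, 0.972, 0.026, 0.187]
force: [0.7, 0.3, -1.4]
finger_gap: 0.301
```

Run:
```python
from h import *
import pickle
s=st(); p=cam("wrist"); save(p,"wrist11"); pickle.dump((p,s),open("w11.pkl","wb"))
p=cam("side"); save(p,"side11")
```

```text
t 19.97 p [476.5 -25.8 323.2] x [-0.892 -0.257 -0.371] y [-0.276  0.961 -0.001] z [ 0.357  0.101 -0.929] F [ 0.7  0.3 -1.4] gap 0.301 q [-0.35 -0.12 -0.54  0.85  0.22 -0.6 ]
```

View pics/wrist11.png

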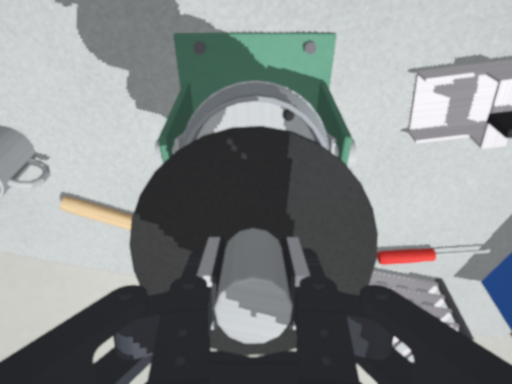

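View pics/side11.png

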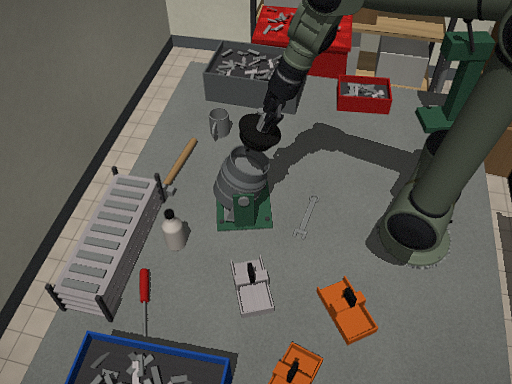

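Run:
```python
from h import *
import pickle
p,s=pickle.load(open("w11.pkl","rb"))
m=R.from_quat(s["orientation"]).as_matrix(); T=s["ee_pos"]
t=np.linspace(0,2*np.pi,300)
def fl(ox,oy,d,r=60): return T+m@np.array([ox,oy,d])+r*(np.cos(t)[:,None]*m[:,0]+np.sin(t)[:,None]*m[:,1])
for ox,oy,d in [(0,0,5.7),(3,0,5.7),(0,0,3)]:
    q=proj(p,fl(ox,oy,d)); print(ox,oy,d,"minx %.1f maxx %.1f miny %.1f"%(q[:,0].min(),q[:,0].max(),q[:,1].min()))
im=cv2.resize(p["color"][:,:,::-1],None,fx=3,fy=3,interpolation=2)
def dr(q,c): cv2.polylines(im,[(q*3+1).astype(np.int32).reshape(-1,1,2)],True,c,1)
dr(proj(p,fl(0,0,5.7)),(0,0,255))
c=np.array([536.2,-8.3,134.7])
for yaw,l,col in [(.278,.38,(0,255,0))]:
    a=np.array([-np.sin(l)*np.cos(yaw),-np.sin(l)*np.sin(yaw),np.cos(l)]);e1=np.array([-np.sin(yaw),np.cos(yaw),0]); e2=np.cross(a,e1)
    for z,r in [(75,60),(75,56),(40,56)]: dr(proj(p,c+a*z+r*(np.cos(t)[:,None]*e1+np.sin(t)[:,None]*e2)),col)
cv2.imwrite("pics/o11.png",im[200:800,380:1160])
```

```text
0 0 5.7 minx 126.7 maxx 380.0 miny 125.0
3 0 5.7 minx 126.1 maxx 380.7 miny 117.8
0 0 3 minx 124.7 maxx 382.1 miny 125.5
```

View pics/o11.png

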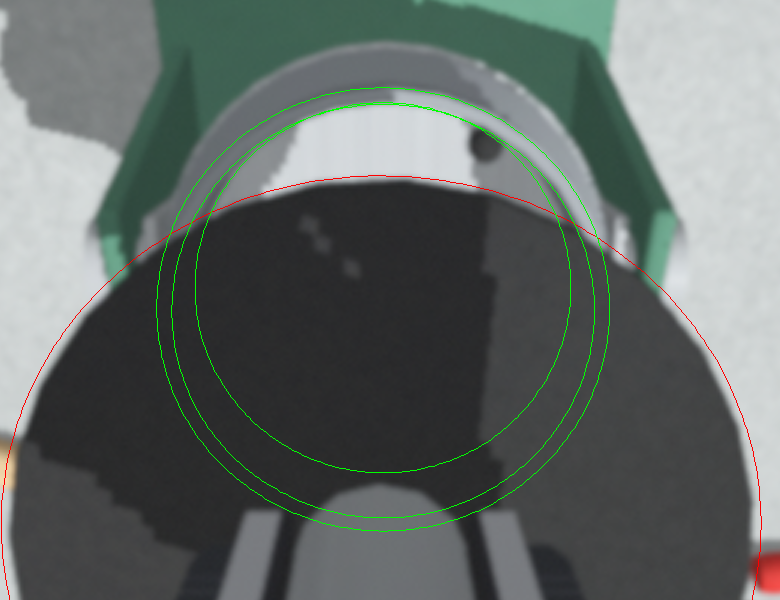

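Call:
step_arm([
  [[0.012, 0.006, -0.1], [0, 0, 0], 1],
  [[0.012, 0.006, -0.183], [0, 0, 0], 1],
  [[0.012, 0.006, -0.183], [0, 0, 0], 1],
  [[0.03, 0.011, -0.23], [0, 0, 0], 1],
  [[0.048, 0.016, -0.276], [0, 0, 0], 1],
  [[0.065, 0.021, -0.322], [0, 0, 0], 1],
  [[0.074, 0.024, -0.345], [0, 0, 0], 1],
  [[0.074, 0.024, -0.345], [0, 0, 0], 1],
  [[0.074, 0.024, -0.345], [0, 0, 0], 1],
])

```text
time_s: 20.82
ee_pos: [491.8, -20.7, 254.0]
orientation: [-0.137, 0.972, 0.026, 0.187]
force: [0.3, -0.3, -2.4]
finger_gap: 0.305
```

```bash
cat >> h.py <<'E'
A=np.array([-.3567,-.1018,.9287]); M=np.array([509.4,-15.9,204.4])
def ins():
    s=st(); r=s["ee_pos"]-M; al=r@A; print("along",round(al,1),"lat",(r-al*A).round(1),"F along",round(s["force"]@A,1),"Flat",(s["force"]-(s["force"]@A)*A).round(1),"mom",s["moment"].round(2)); return s
E
python3 - <<'E'
from h import *
ins(); p=cam("wrist"); save(p,"wrist12"); p=cam("side");save(p,"side12")
a=cv2.imread("pics/side12.png")[90:240,190:320];cv2.imwrite("pics/c12.png",cv2.resize(a,None,fx=4,fy=4,interpolation=2))
E
```

```text
t 20.82 p [491.8 -20.7 254. ] x [-0.892 -0.257 -0.371] y [-0.276  0.961 -0.   ] z [ 0.357  0.102 -0.929] F [ 0.3 -0.3 -2.4] gap 0.305 q [-0.33 -0.05 -0.65  0.65  0.21 -0.57]
along 52.8 lat [1.3 0.5 0.5] F along -2.3 Flat [-0.5 -0.5 -0.2] mom [-0.15  0.62  0.01]
```

View pics/wrist12.png

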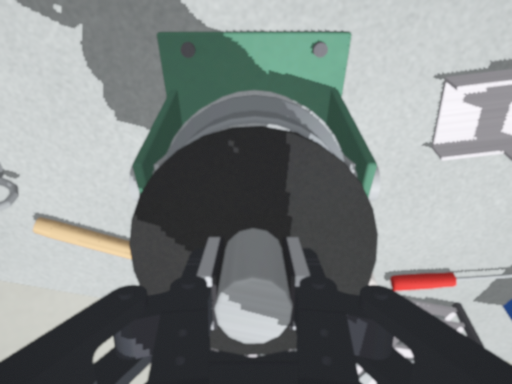

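View pics/c12.png

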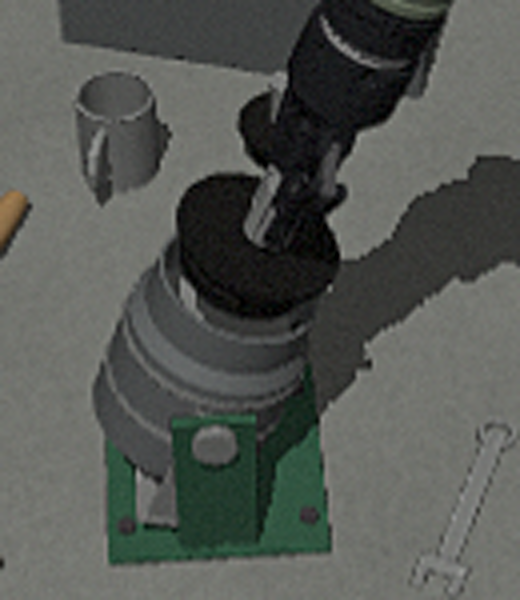

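Call:
step_arm([
  [[0.009, 0.003, -0.023], [0, 0, 0], 1],
  [[0.018, 0.005, -0.046], [0, 0, 0], 1],
  [[0.027, 0.008, -0.07], [0, 0, 0], 1],
  [[0.027, 0.008, -0.07], [0, 0, 0], 1],
])

```text
time_s: 21.25
ee_pos: [496.4, -18.5, 238.5]
orientation: [-0.137, 0.972, 0.027, 0.187]
force: [-0.3, -0.4, -2.3]
finger_gap: 0.302
```

```bash
python3 -c "
from h import *
ins()"
```

```text
t 21.25 p [496.4 -18.5 238.5] x [-0.893 -0.257 -0.37 ] y [-0.277  0.961  0.001] z [ 0.356  0.103 -0.929] F [-0.3 -0.4 -2.3] gap 0.302 q [-0.32 -0.02 -0.67  0.61  0.21 -0.56]
along 36.6 lat [0.  1.1 0.1] F along -2.0 Flat [-1.  -0.6 -0.5] mom [-0.14  0.63  0.01]
```

No contact yet. I'll go on in small advances.

Call:
step_arm([
  [[0.005, 0.0015, -0.014], [0, 0, 0], 1],
  [[0.011, 0.003, -0.028], [0, 0, 0], 1],
  [[0.016, 0.0045, -0.042], [0, 0, 0], 1],
  [[0.016, 0.0045, -0.042], [0, 0, 0], 1],
])

```text
time_s: 21.58
ee_pos: [500.1, -17.9, 231.0]
orientation: [-0.137, 0.972, 0.026, 0.187]
force: [-2.1, -0.8, 0.7]
finger_gap: 0.304
```

```bash
python3 -c "
from h import *
ins()"
```

```text
t 21.58 p [500.1 -17.9 231. ] x [-0.892 -0.257 -0.371] y [-0.276  0.961 -0.   ] z [ 0.357  0.102 -0.928] F [-2.1 -0.8  0.7] gap 0.304 q [-0.31 -0.01 -0.68  0.58  0.21 -0.56]
along 28.2 lat [0.8 0.9 0.4] F along 1.5 Flat [-1.6 -0.7 -0.7] mom [-0.2   0.66  0.01]
```

Call:
step_arm([
  [[0.004, 0.001, -0.009], [0, 0, 0], 1],
  [[0.007, 0.002, -0.019], [0, 0, 0], 1],
  [[0.011, 0.003, -0.028], [0, 0, 0], 1],
  [[0.011, 0.003, -0.028], [0, 0, 0], 1],
])

```text
time_s: 21.92
ee_pos: [502.3, -17.3, 225.5]
orientation: [-0.137, 0.972, 0.026, 0.187]
force: [-3.0, -0.8, 2.0]
finger_gap: 0.307
```

```bash
python3 -c "
from h import *
ins()"
```

```text
t 21.92 p [502.3 -17.3 225.5] x [-0.892 -0.257 -0.372] y [-0.276  0.961 -0.   ] z [ 0.357  0.102 -0.928] F [-3.  -0.8  2. ] gap 0.307 q [-0.31 -0.   -0.68  0.57  0.21 -0.56]
along 22.3 lat [0.8 0.9 0.4] F along 3.0 Flat [-2.  -0.5 -0.8] mom [-0.14  0.74  0.02]
```

Call:
step_arm([
  [[0.004, 0.001, -0.009], [0, 0, 0], 1],
  [[0.007, 0.002, -0.019], [0, 0, 0], 1],
  [[0.011, 0.003, -0.028], [0, 0, 0], 1],
  [[0.014, 0.004, -0.037], [0, 0, 0], 1],
  [[0.014, 0.004, -0.037], [0, 0, 0], 1],
])

```text
time_s: 22.33
ee_pos: [505.1, -16.5, 218.0]
orientation: [-0.137, 0.972, 0.026, 0.187]
force: [-4.2, 0.6, 3.6]
finger_gap: 0.303
```

```bash
python3 -c "
from h import *
ins()"
```

```text
t 22.33 p [505.1 -16.5 218. ] x [-0.892 -0.257 -0.372] y [-0.277  0.961 -0.   ] z [ 0.357  0.102 -0.928] F [-4.2  0.6  3.6] gap 0.303 q [-0.3   0.01 -0.69  0.54  0.21 -0.55]
along 14.3 lat [0.8 0.9 0.4] F along 4.7 Flat [-2.5  1.1 -0.8] mom [-0.19  0.81  0.03]
```

Call:
step_arm([
  [[0.004, 0.001, -0.009], [0, 0, 0], 1],
  [[0.007, 0.002, -0.019], [0, 0, 0], 1],
  [[0.011, 0.003, -0.028], [0, 0, 0], 1],
  [[0.014, 0.004, -0.037], [0, 0, 0], 1],
  [[0.014, 0.004, -0.037], [0, 0, 0], 1],
])

```text
time_s: 22.75
ee_pos: [508.0, -15.7, 210.9]
orientation: [-0.137, 0.972, 0.026, 0.188]
force: [-4.7, -0.7, 4.9]
finger_gap: 0.304
```

```bash
python3 -c "
from h import *
ins()"
```

```text
t 22.75 p [508.  -15.7 210.9] x [-0.892 -0.257 -0.372] y [-0.276  0.961 -0.001] z [ 0.358  0.102 -0.928] F [-4.7 -0.7  4.9] gap 0.304 q [-0.3   0.03 -0.7   0.52  0.21 -0.55]
along 6.5 lat [0.9 0.8 0.4] F along 6.3 Flat [-2.5 -0.  -0.9] mom [-0.13  0.88  0.07]
```

Call:
step_arm([
  [[0.004, 0.001, -0.009], [0, 0, 0], 1],
  [[0.007, 0.002, -0.019], [0, 0, 0], 1],
  [[0.011, 0.003, -0.028], [0, 0, 0], 1],
  [[0.014, 0.004, -0.037], [0, 0, 0], 1],
  [[0.014, 0.004, -0.037], [0, 0, 0], 1],
])

```text
time_s: 23.17
ee_pos: [511.0, -14.9, 203.7]
orientation: [-0.137, 0.972, 0.026, 0.188]
force: [-3.2, -0.2, 6.8]
finger_gap: 0.305
```

```bash
python3 -c "
from h import *
ins()
p=cam('side');save(p,'side13')
a=cv2.imread('pics/side13.png')[90:240,190:320];cv2.imwrite('pics/c13.png',cv2.resize(a,None,fx=4,fy=4,interpolation=2))"
```

```text
t 23.17 p [511.  -14.9 203.7] x [-0.892 -0.257 -0.372] y [-0.277  0.961 -0.001] z [ 0.358  0.102 -0.928] F [-3.2 -0.2  6.8] gap 0.305 q [-0.3   0.04 -0.71  0.5   0.2  -0.54]
along -1.3 lat [1.2 0.9 0.5] F along 7.5 Flat [-0.5  0.6 -0.1] mom [-0.1   1.31  0.19]
```

View pics/c13.png

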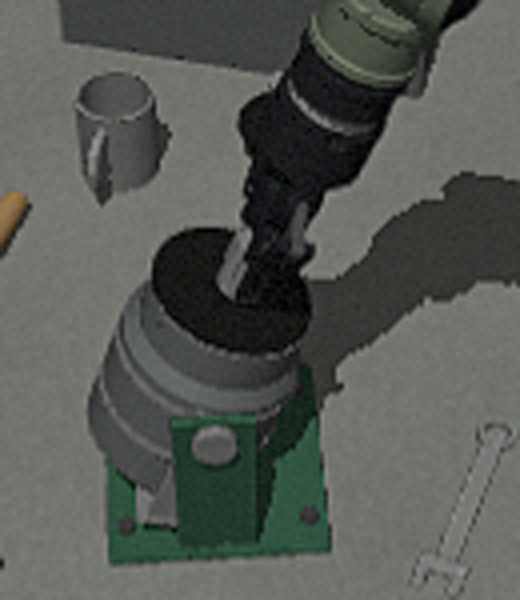

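Call:
step_arm([
  [[0.004, 0.001, -0.009], [0, 0, 0], 1],
  [[0.007, 0.002, -0.019], [0, 0, 0], 1],
  [[0.011, 0.003, -0.028], [0, 0, 0], 1],
  [[0.011, 0.003, -0.028], [0, 0, 0], 1],
])

```text
time_s: 23.55
ee_pos: [513.1, -14.4, 198.1]
orientation: [-0.137, 0.972, 0.026, 0.188]
force: [-6.2, -1.0, 8.0]
finger_gap: 0.303
```

```bash
python3 -c "
from h import *
ins()"
```

```text
t 23.55 p [513.1 -14.4 198.1] x [-0.892 -0.257 -0.372] y [-0.276  0.961 -0.001] z [ 0.358  0.102 -0.928] F [-6.2 -1.   8. ] gap 0.303 q [-0.29  0.05 -0.71  0.48  0.2  -0.54]
along -7.3 lat [1.1 0.8 0.5] F along 9.8 Flat [-2.7  0.  -1. ] mom [-0.25  1.5   0.11]
```

Call:
step_arm([
  [[0.004, 0.001, -0.009], [0, 0, 0], 1],
  [[0.007, 0.002, -0.019], [0, 0, 0], 1],
  [[0.011, 0.003, -0.028], [0, 0, 0], 1],
  [[0.011, 0.003, -0.028], [0, 0, 0], 1],
])

```text
time_s: 23.88
ee_pos: [515.0, -13.8, 192.5]
orientation: [-0.137, 0.972, 0.026, 0.187]
force: [-7.8, -0.5, 10.4]
finger_gap: 0.304
```

```bash
python3 -c "
from h import *
ins()
p=cam('side');save(p,'side14')
a=cv2.imread('pics/side14.png')[90:240,190:320];cv2.imwrite('pics/c14.png',cv2.resize(a,None,fx=4,fy=4,interpolation=2))"
```

```text
t 23.88 p [515.  -13.8 192.5] x [-0.892 -0.257 -0.371] y [-0.276  0.961 -0.001] z [ 0.357  0.102 -0.928] F [-7.8 -0.5 10.4] gap 0.304 q [-0.29  0.06 -0.72  0.47  0.2  -0.54]
along -13.2 lat [0.9 0.8 0.4] F along 12.5 Flat [-3.3  0.8 -1.2] mom [-0.16  1.71  0.12]
```

View pics/c14.png

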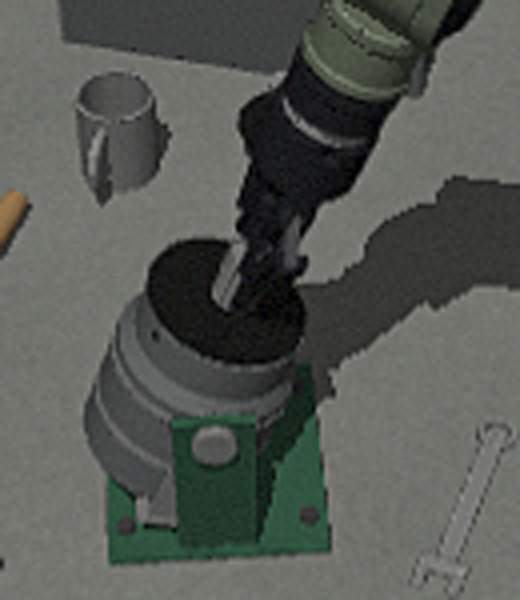

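Call:
step_arm([
  [[0.004, 0.001, -0.009], [0, 0, 0], 1],
  [[0.007, 0.002, -0.019], [0, 0, 0], 1],
  [[0.007, 0.002, -0.019], [0, 0, 0], 1],
])

```text
time_s: 24.18
ee_pos: [516.7, -13.4, 189.2]
orientation: [-0.137, 0.972, 0.026, 0.188]
force: [-8.8, -2.1, 10.4]
finger_gap: 0.308
```

```bash
python3 -c "
from h import *
ins()"
```

```text
t 24.18 p [516.7 -13.4 189.2] x [-0.892 -0.257 -0.373] y [-0.277  0.961 -0.001] z [ 0.358  0.102 -0.928] F [-8.8 -2.1 10.4] gap 0.308 q [-0.29  0.07 -0.72  0.46  0.2  -0.54]
along -17.0 lat [1.2 0.8 0.6] F along 13.0 Flat [-4.2 -0.8 -1.7] mom [0.06 1.13 0.17]
```

Call:
step_arm([
  [[0.004, 0.001, -0.009], [0, 0, 0], 1],
  [[0.007, 0.002, -0.019], [0, 0, 0], 1],
  [[0.007, 0.002, -0.019], [0, 0, 0], 1],
])

```text
time_s: 24.43
ee_pos: [517.1, -13.3, 188.4]
orientation: [-0.137, 0.972, 0.026, 0.188]
force: [-36.4, -4.0, 47.2]
finger_gap: 0.307
```

```bash
python3 -c "
from h import *
ins()"
```

```text
t 24.43 p [517.1 -13.3 188.4] x [-0.892 -0.256 -0.373] y [-0.276  0.961 -0.002] z [ 0.359  0.101 -0.928] F [-36.4  -4.   47.2] gap 0.307 q [-0.29  0.07 -0.72  0.45  0.2  -0.53]
along -17.9 lat [1.4 0.8 0.6] F along 57.3 Flat [-16.    1.8  -6. ] mom [0.51 3.55 0.72]
```

Call:
step_arm([
  [[-0.004, -0.001, 0.01], [0, 0, 0], 1],
  [[-0.009, -0.0025, 0.023], [0, 0, 0], 1],
  [[-0.018, -0.005, 0.046], [0, 0, 0], 1],
  [[-0.018, -0.005, 0.046], [0, 0, 0], 1],
])

```text
time_s: 24.77
ee_pos: [514.6, -14.0, 195.4]
orientation: [-0.137, 0.972, 0.026, 0.188]
force: [-8.0, -1.3, 8.2]
finger_gap: 0.306
```

```bash
python3 -c "
from h import *
ins()
p=cam('side');save(p,'side15')
a=cv2.imread('pics/side15.png')[90:240,190:320];cv2.imwrite('pics/c15.png',cv2.resize(a,None,fx=4,fy=4,interpolation=2))"
```

```text
t 24.77 p [514.6 -14.  195.4] x [-0.891 -0.257 -0.373] y [-0.277  0.961 -0.001] z [ 0.359  0.102 -0.928] F [-8.  -1.3  8.2] gap 0.306 q [-0.29  0.06 -0.71  0.47  0.2  -0.54]
along -10.5 lat [1.5 0.9 0.7] F along 10.6 Flat [-4.2 -0.2 -1.6] mom [0.12 0.99 0.18]
```

View pics/c15.png

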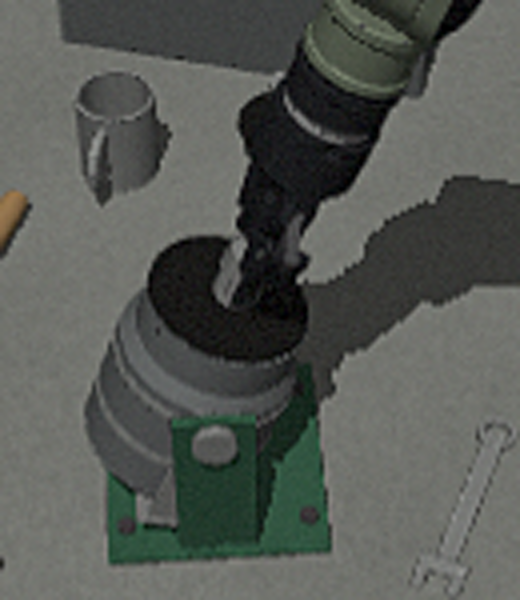

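Call:
step_arm([
  [[-0.009, -0.0025, 0.023], [0, 0, 0], 1],
  [[-0.018, -0.005, 0.046], [0, 0, 0], 1],
  [[-0.027, -0.0075, 0.07], [0, 0, 0], 1],
  [[-0.036, -0.01, 0.093], [0, 0, 0], 1],
  [[-0.036, -0.01, 0.093], [0, 0, 0], 1],
])

```text
time_s: 25.23
ee_pos: [508.2, -15.8, 214.1]
orientation: [-0.137, 0.972, 0.026, 0.189]
force: [1.0, 1.4, 2.7]
finger_gap: 0.301
```

```bash
python3 -c "
from h import *
ins()"
```

```text
t 25.23 p [508.2 -15.8 214.1] x [-0.891 -0.257 -0.375] y [-0.277  0.961 -0.001] z [ 0.36   0.103 -0.927] F [1.  1.4 2.7] gap 0.301 q [-0.3   0.02 -0.7   0.53  0.21 -0.55]
along 9.4 lat [2.2 1.1 1. ] F along 2.0 Flat [1.8 1.6 0.9] mom [ 0.44 -0.07  0.18]
```

Call:
step_arm([
  [[-0.005, -0.0015, 0.014], [0, 0, 0], 1],
  [[-0.005, -0.0015, 0.014], [0, 0, 0], 1],
  [[-0.005, -0.0015, 0.014], [0, 0, 0], 1],
])

```text
time_s: 25.48
ee_pos: [507.2, -16.2, 216.0]
orientation: [-0.137, 0.972, 0.026, 0.189]
force: [4.4, 2.0, 3.0]
finger_gap: 0.307
```

```bash
python3 -c "
from h import *
ins()
for n in ['side','wrist']: p=cam(n);save(p,n+'16')
a=cv2.imread('pics/side16.png')[90:240,190:320];cv2.imwrite('pics/c16.png',cv2.resize(a,None,fx=4,fy=4,interpolation=2))"
```

```text
t 25.48 p [507.2 -16.2 216. ] x [-0.891 -0.257 -0.374] y [-0.277  0.961 -0.001] z [ 0.36   0.103 -0.927] F [4.4 2.  3. ] gap 0.307 q [-0.3   0.02 -0.69  0.53  0.21 -0.55]
along 11.6 lat [1.9 0.9 0.8] F along 1.0 Flat [4.7 2.1 2. ] mom [ 0.51 -0.68  0.08]
```

View pics/c16.png

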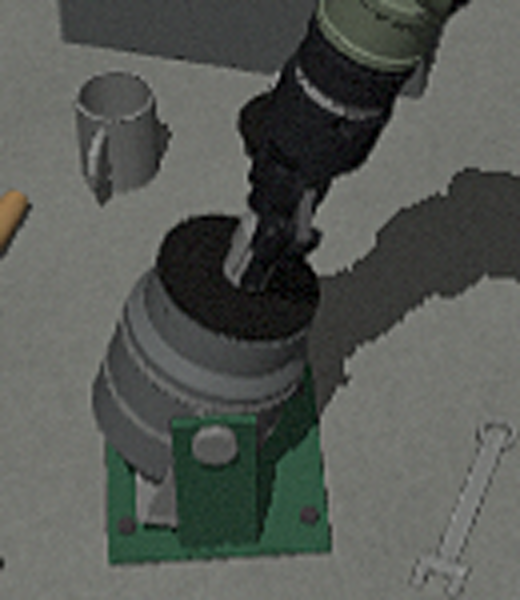

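Call:
step_arm([
  [[0, 0, 0], [0, 0, 0], 0.3],
  [[0, 0, 0], [0, 0, 0], -0.3],
  [[0, 0, 0], [0, 0, 0], -1],
  [[0, 0, 0], [0, 0, 0], -1],
  [[0, 0, 0], [0, 0, 0], -1],
  [[0, 0, 0], [0, 0, 0], -1],
  [[0, 0, 0], [0, 0, 0], -1],
  [[-0.036, -0.01, 0.093], [0, 0, 0], -1],
  [[-0.09, -0.025, 0.232], [0, 0, 0], -1],
  [[-0.16, -0.045, 0.42], [0, 0, 0], -1],
  [[-0.23, -0.065, 0.6], [0, 0, 0], -1],
  [[-0.23, -0.065, 0.6], [0, 0, 0], -1],
  [[-0.23, -0.065, 0.6], [0, 0, 0], -1],
])

```text
time_s: 26.67
ee_pos: [460.9, -30.0, 338.0]
orientation: [-0.137, 0.972, 0.025, 0.19]
force: [0.3, 0.1, -0.6]
finger_gap: 0.998
```

Run:
```python
from h import *
import pickle
ins(); P={}
for n in ['side','wrist','scene']: p=cam(n);save(p,n+'17');P[n]=p
pickle.dump(P,open("P17.pkl","wb"))
for n in P:
  for t in ["drum_mouth","stopper_flange","stopper","drum"]: print(n,t,[(np.round(d["at"],1).tolist(),round(d["conf"],2)) for d in landmark_of(P[n],t)][:2])
a=cv2.imread('pics/side17.png')[90:240,190:320];cv2.imwrite('pics/c17.png',cv2.resize(a,None,fx=4,fy=4,interpolation=2))
```

```text
t 26.67 p [460.9 -30.  338. ] x [-0.891 -0.257 -0.376] y [-0.276  0.961 -0.004] z [ 0.362  0.1   -0.927] F [ 0.3  0.1 -0.6] gap 0.998 q [-0.38 -0.17 -0.53  0.89  0.23 -0.62]
along 142.8 lat [2.5 0.5 1. ] F along -0.7 Flat [0.1 0.  0. ] mom [-0.1   0.35 -0.02]
side drum_mouth []
side stopper_flange [([510.5, -13.2, 207.7], 0.69)]
side stopper [([520.5, -13.0, 173.5], 0.84)]
side drum [([535.8, -9.6, 134.0], 0.56)]
wrist drum_mouth [([442.6, 273.9, -4.4], 0.49)]
wrist stopper_flange [([509.7, -17.3, 205.2], 0.78)]
wrist stopper [([521.9, -14.2, 175.3], 0.94)]
wrist drum []
scene drum_mouth [([509.6, -14.8, 203.7], 0.92)]
scene stopper_flange [([510.4, -13.3, 206.2], 0.77)]
scene stopper [([521.6, -11.2, 173.1], 0.66)]
scene drum [([533.5, -12.1, 137.2], 0.89)]
```

View pics/c17.png

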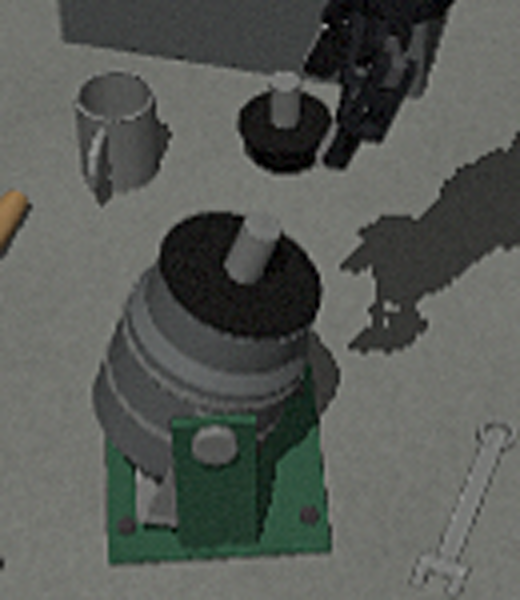

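View pics/wrist17.png

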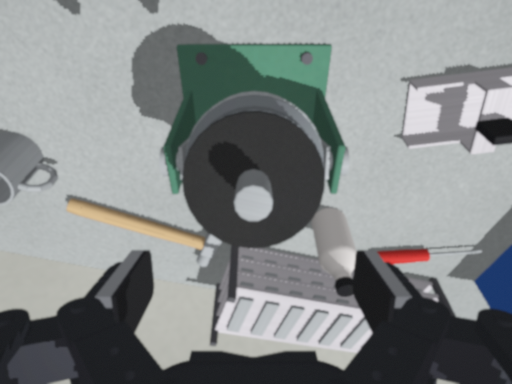

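View pics/scene17.png

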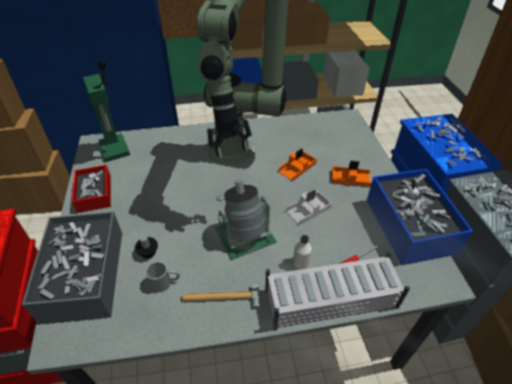

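Run:
```python
import cv2
a=cv2.resize(cv2.imread("pics/side17.png")[135:190,222:278],(392,385),interpolation=2)
b=cv2.resize(cv2.imread("pics/scene17.png")[175:230,215:271],(392,385),interpolation=2)
c=cv2.hconcat([a,b]); cv2.imwrite("pics/c18.png",cv2.convertScaleAbs(c,alpha=1.6,beta=10))
```

```text
(no output)
```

View pics/c18.png

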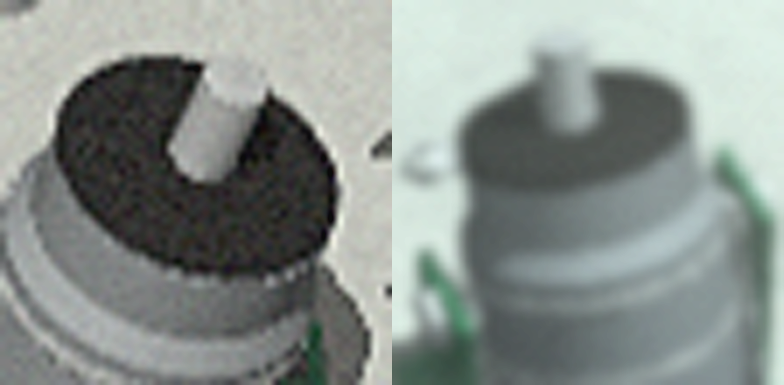

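```bash
python3 -c "
from h import *
st(); print(close_job())"
```

```text
t 27.42 p [460.  -29.2 335.2] x [-0.892 -0.257 -0.372] y [-0.277  0.961 -0.   ] z [ 0.357  0.103 -0.928] F [0.4 0.2 0.3] gap 0.996 q [-0.38 -0.16 -0.54  0.89  0.23 -0.62]
the job is handed in; nothing more can be done
None
```

The job was handed in at 27.4 s. All my last checks passed except one that I could not make: I never saw the three blocks inside the drum.

- **Blocks:** I tipped the silver tray about 55° over the drum's mouth. Afterwards the picture showed it empty, and the wrist load had fallen from 5.2 N to 2.6–3.3 N. The drum's body shows as closed below the neck, so nothing inside it was visible and the network found no block there. That they are in the drum follows from the empty tray and from no block lying on the bench in any view.
- **Tray:** I put it down flat at about (445, 272), turned from its first heading. The force reading showed contact with the bench before I let go.
- **Stopper:** I pushed the large stopper home along the drum's axis at about 13 N. The last small push bottomed the drum on its springs and the force rose to 57 N at the wrist, against the 100 N limit. It bottomed where a seated flange should. Backing off, the drum rose freely and I let go with about 1 N along the axis.
- **Final pictures:** The flange looked flush all round. The networks put it at about (510, -15, 206), against the mouth at (509, -16, 204) measured earlier. They are good to about 4 mm, so the 3 mm flange limit rests mainly on the bottoming depth.
- **Drum lean:** The mouth moved about 2 mm or less, within the 12 mm allowed.
- **Other things:** The smaller stopper, bottle, mug, hammer and screwdriver looked unmoved, and the gripper was clear of everything at the end.

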